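# Load the inspection slide under the microscope

## Robot

A 6-joint arm with a two-finger parallel gripper is mounted at the origin on the work surface. World frame = base frame: x ahead of the robot, y to its left, z up, the work surface at z = 0. Lengths are in mm, angles in rad, forces in N, time in s.
With the tool pointing down it reaches from about 275 to 1000 mm from the base axis. Payload 8.4 kg.
Tool frame: the origin (TCP) lies on the centre line of the jaws, within the pads' length; the fingertips stand r.tip_reach ahead of it and the grasp point (between the pads) lies 11 mm behind it (r.tip_reach is the distance from the TCP to the fingertips, in mm); z points along the fingers, y is the line along which they close (so a half turn about z gives the same grasp; the last joint's range is limited). The gripper opens to 85 mm and grips with 20 to 120 N. Pads are 22 mm wide; open, the fingers measure 114 mm over their backs; the gripper's body (76 mm by 85 mm) begins 54 mm behind the grasp point. The pads swing forward as they close: fully open they stand 13 mm farther back than shut.
Start: joints at [1.162, 0.353, 1.633, -0, 1.155, -0.002], TCP at [247.294, 573.998, 200.881] pointing down, gripper open.
Joint ranges: [-2.63, 2.63], [-0.92, 2.1], [0.06, 2.66], [-1.3, 4.44], [0, 2.69], [-3.02, 3.02]. Speed limits (rad/s): [2.22, 2.22, 2.79, 3.14, 3.14, 3.14].

## Interface

Orientations are given as [roll, pitch, yaw] about the fixed x, y, z axes, in that order (R = Rz(yaw) Ry(pitch) Rx(roll)).
In Python, from rig import r gives the robot as it stands.
- The arm moves only by the tool carry_out, never from a script. Its argument "targets" is a list of rows, each an object with "dp": the shift along the tool's x, y, z in mm, a list of three; "yaw": the turn about the tool's z in degrees. A call has 1 to 12 rows; each row is the pose to reach, as a shift and turn from the pose commanded when the call began, along the tool's axes at that moment; what a row does not reach only later rows make up. A row lasts 1/8 s, in which the tool goes at most 62.5 mm and 10.7 degrees, less where a joint would pass 70% of its speed; a pose out of reach is approached as far as the arm can. A call with a gripper value outside its range is refused whole. "fingers" is the opening, from -1 (shut) to 1 (fully open), so that 0 is half open, set as the call begins (left out, the last holds). The fingers move at their own pace and stop on an object; "grip_force" is the grip in N (left out, the last holds). Time passes only in rows, so rows that repeat a pose let the fingers close. It gives the time, the measured TCP pose, the force, the opening and the grip force at its end, in the units of the state.
- r.sense(): the state, without advancing time (a new reading comes with each control period).
- r.grab_frame(name): name is "scene" or "top" or "wrist"; returns the picture (480x640x3 uint8, red, green, blue); there is no depth.
- r.get_calibration(name): a dict with "fx", "fy", "cx", "cy" (pixels), "dist_coeffs" ([k1, k2, p1, p2, k3] as OpenCV has them; the pictures are not rectified), "rvec" (rotation vector, rad) and "tvec" (3), from world to camera coordinates, as OpenCV has them. Camera axes: x right, y down, z forward; pixel columns grow to the right and rows downward; lengths in mm; the calibration is good to about 2 mm. A picture is of the moment at which its call begins: read the wrist's pose just before it. get_calibration takes no time and is no camera call; for the wrist camera it gives the pose at the moment of the call.
- r.sign_off(): hands the job in; it is judged then, once.
The state is a dict: "clock": time; "qpos": joint angles; "qvel": joint speeds; "joint_efforts": joint torques, N m; "eef_pos": TCP position; "tcp_rot": TCP orientation; "contact_force": force on the tool from outside, world axes, zero at the start; "wrist_torque": the same for the moment, N m; "opening": opening from 0.0 (shut) to 1.0 (fully open); "grasp_force": force on a finger pad.
Only numpy, scipy, OpenCV 4.12 (cv2) and the standard library are available. Lean on these libraries where they do the work, as an engineer would, in place of code of your own. Each camera call takes 0.05 s, during which the arm holds its last target. There are 200 camera calls.

## Task

Free the cam lever and pull the microscope's inspection slide out to its loading end; if it still holds, the transit-lock knob was left on, so release that too. Lay every drive and converter module that is on the bench flat in the carriage's tray, one to a compartment of its own shape, then push the carriage fully home under the microscope and clamp it there with the cam lever turned fully home. Do not bump the microscope or disturb the other things on the bench.

Things in the scene. Friction and masses are not known exactly. Their poses are not given: they have to be found in the camera images.
- slide_base: the inspection slide: aluminium base 170 (x) x 440 (y) mm with two guide rods along y; origin at the middle of its underside, on the table. Its -y end is the viewing end, under the microscope, its +y end the loading end. A grey housing, 42 x 160 mm, 34 mm high, centred 105 mm to -x of the origin, carries cam lever and lock knob; each drives a pin that locks the carriage at the viewing end
- carriage (a joint): travel of the carriage along the slide, m: 0 against the stop at the viewing end, grows as it goes towards the slide's +y, 0.18 at the loading end stop. When no lock holds it, it moves with 2 to 3 N and stays where it is left. At the start it is at 0
- handle (a point): middle of the carriage's pull handle: a steel bow of 12 mm round bar, its grip straight along the slide's x, 70 mm long and 70 mm above the table, free underneath; it stands 26 mm off the tray's +y end. Moves with the carriage. Axes as the slide's.
- cam_lever (a joint): the cam lever, rad: 0 fully clamped (it points along the slide's +y), grows anticlockwise seen from above as it is freed, stop at 1.5 (it then points along the slide's -x, at the robot). It holds the carriage below about 0.65 and is fully free at 1.5; 2 N at the ball swings it and it stays where it is left. Clamped at the start
- lever_ball (a point): centre of the black ball, 26 mm across, on the cam lever's end, 66 mm above the table and 78 mm from the pivot axis; it swings in a level circle
- lever_pivot (a point): the cam lever's vertical pivot axis, at the height of the ball centre (on the clamp housing, fixed). Axes as the slide's.
- knob_center (a point): centre of the transit-lock knob's grip (fixed): round black knurled knob, 38 mm across, 50 to 73 mm above the table, vertical axis. Turns 1.4 rad between stops with 0.08 N m: anticlockwise from above to the stop frees the carriage, clockwise locks. Unmarked: whether it is on shows only by pulling the carriage with the lever free (on, it stops within 5 mm). Axes as the slide's
- microscope: slim digital microscope on a pillar at the slide's back, over the viewing end; ring light 72 mm across, its underside 275 mm above the table, on an axis 30 mm to +x and 135 mm to -y of the slide's origin. Origin the same as the slide's. Not to be bumped
- pocket_long_1 (a point): compartment for one drive, in the black tray on the carriage: 86 along the slide's x, 30 along y, walls 4.5 mm high and 3 mm thick, with a 36 mm wide finger notch, level with the floor, in the middle of both long walls; point at the middle of its floor, 36 mm above the table. Moves with the carriage. Axes as the slide's.
- pocket_long_2 (a point): compartment for one drive, in the black tray on the carriage: 86 along the slide's x, 30 along y, walls 4.5 mm high and 3 mm thick, with a 36 mm wide finger notch, level with the floor, in the middle of both long walls; point at the middle of its floor, 36 mm above the table. Moves with the carriage. Axes as the slide's.
- pocket_brick_1 (a point): compartment for one converter module, in the same tray: 43 along the slide's x, 64 along y, walls 4.5 mm high and 3 mm thick, with a 36 mm wide finger notch, level with the floor, in the middle of both long walls; point at the middle of its floor, 36 mm above the table. Moves with the carriage. Axes as the slide's.
- pocket_brick_2 (a point): compartment for one converter module, in the same tray: 43 along the slide's x, 64 along y, walls 4.5 mm high and 3 mm thick, with a 36 mm wide finger notch, level with the floor, in the middle of both long walls; point at the middle of its floor, 36 mm above the table. Moves with the carriage. Axes as the slide's.
- drive_1_c (a point): solid-state drive in a bare aluminium finned heat sink, 80 (x) x 24 (y) x 13 mm, 45 g, lying flat; point at its centre, 6.5 mm above its underside, x along its length, z up; absent in some starts
- drive_2_c (a point): solid-state drive in a bare aluminium finned heat sink, 80 (x) x 24 (y) x 13 mm, 45 g, lying flat; point at its centre, 6.5 mm above its underside, x along its length, z up; absent in some starts
- brick_1_c (a point): power converter module, dark metal plate over a green board, 58 (x) x 37 (y) x 13 mm, 60 g, lying flat; point at its centre, 6.5 mm above its underside, x along its length, z up; absent in some starts
- brick_2_c (a point): power converter module, dark metal plate over a green board, 58 (x) x 37 (y) x 13 mm, 60 g, lying flat; point at its centre, 6.5 mm above its underside, x along its length, z up; absent in some starts
- flux_jar: bystander: white flux jar, 42 mm across, 34 mm high; origin under its centre
- tweezers: bystander: steel tweezers lying flat, 120 mm long; origin under the middle
- screwdriver: bystander: screwdriver with a black handle lying on the mat, 160 mm long
- solder_spool: bystander: spool of solder, 62 mm across, 40 mm high; origin under its centre
- circuit_board: bystander: green circuit board, 100 x 130 mm; origin under its middle
There are look-alikes about, which are no part of the job. What is shaped like the part that bears brick_1_c but orange is not meant.

How it is judged:
By the outcome, as a careful person would: the job done as asked, in the order asked, and still so for the second after the job is handed in, with the robot touching nothing.
Of drive_1, drive_2, brick_1, brick_2 only 3 to 4 are there at a start; the rules pass over those that are not, and their reading is None.
At some moment in a run one of drive_1, drive_2, brick_1, brick_2 may be knocked a few centimetres aside while the robot is not near it.
Once in a run the grip may slacken for a moment while it holds something.
It also fails if it takes over 210 s, if anything falls off the work surface, if the arm or the gripper's body presses on something with over 40 N, if the wrist force passes 120 N, or if a joint passes its speed limit or range.

## Working session

There is one attempt and no reset: what is moved stays moved. The work goes in short steps, Python scripts to look and compute and a tool call to move; the robot and the scene stay as the last step left them, time stands still between calls to the robot, and variables do not carry over. Pictures are saved under pics/ and viewed, at most 14 in all, crops included, and the job is handed in when it is done.

Besides the shell and the picture viewer there is one more tool, called by a JSON object that holds its "api" and its "payload". carry_out: Moves the arm, as the interface text tells. Its arguments: {"type":"object","properties":{"targets":{"type":"array","items":{"type":"object","properties":{"dp":{"type":"array","items":{"type":"number"}},"yaw":{"type":"number"}}}},"fingers":{"type":"number"},"grip_force":{"type":"number"}},"required":["targets"]}

```bash
ls; mkdir -p pics; cat > h.py <<'E'
import numpy as np, cv2
from rig import r
def cal(n):
    c=r.get_calibration(n); K=np.array([[c['fx'],0,c['cx']],[0,c['fy'],c['cy']],[0,0,1.]])
    return K,np.array(c['dist_coeffs'],float),np.array(c['rvec'],float),np.array(c['tvec'],float)
def ray(c,uv):
    K,d,rv,t=c; R=cv2.Rodrigues(rv)[0]
    p=cv2.undistortPoints(np.array(uv,float).reshape(-1,1,2),K,d).reshape(-1,2)
    D=np.c_[p,np.ones(len(p))]@R; return -R.T@t,D
def plane(c,uv,z):
    o,D=ray(c,uv); return o+D*((z-o[2])/D[:,2])[:,None]
def proj(c,P):
    K,d,rv,t=c; return cv2.projectPoints(np.array(P,float).reshape(-1,1,3),rv,t,K,d)[0].reshape(-1,2)
def snap(n,f):
    c=cal(n); im=r.grab_frame(n)[:,:,::-1].copy(); cv2.imwrite('pics/'+f,im); return im,c
E
python3 - <<'E'
from h import *
s=r.sense();print(s, r.tip_reach)
for n in('top','scene','wrist'):
    im,c=snap(n,n+'0.png'); o,_=ray(c,[[320,240]]);print(n,o,plane(c,[[320,240],[0,0],[639,0],[639,479]],0).round())
E
```

```text
pics
{'clock': 0.0, 'qpos': array([ 1.16163607e+00,  3.53645269e-01,  1.63416324e+00, -3.40674226e-06,
        1.15520120e+00, -2.40542242e-03]), 'qvel': array([-0.00077211,  0.00150414,  0.00036109, -0.00068683, -0.00085501,
       -0.00176127]), 'joint_efforts': array([-6.17397154e-05, -6.05242538e+01, -3.42076313e+01,  7.11045891e-05,
        9.26282723e-03,  9.54760111e-07]), 'eef_pos': array([247.0599902 , 573.51162294, 200.15106198]), 'tcp_rot': array([-3.14017560e+00, -2.93818919e-07,  2.73483919e+00]), 'contact_force': array([ 0.04601347, -0.41110654,  0.89292095]), 'wrist_torque': array([-0.0205849 , -0.01953919, -0.03265879]), 'grasp_force': 0.0, 'opening': 0.99605795484787} 8.0
top [ 401.79404887   18.88325299 1203.11906025] [[ 547.   16.    0.]
 [1210.  858.    0.]
 [1196. -875.    0.]
 [ -59. -754.    0.]]
scene [1215.36863852  640.72947858  935.43766325] [[  467.   -94.     0.]
 [  310. -3240.     0.]
 [-3028.  -342.     0.]
 [  512.   822.     0.]]
wrist [180.45183479 604.04623687 373.04056729] [[286. 564.   0.]
 [-65. 372.   0.]
 [182. 950.   0.]
 [838. 869.   0.]]
```

View pics/top0.png

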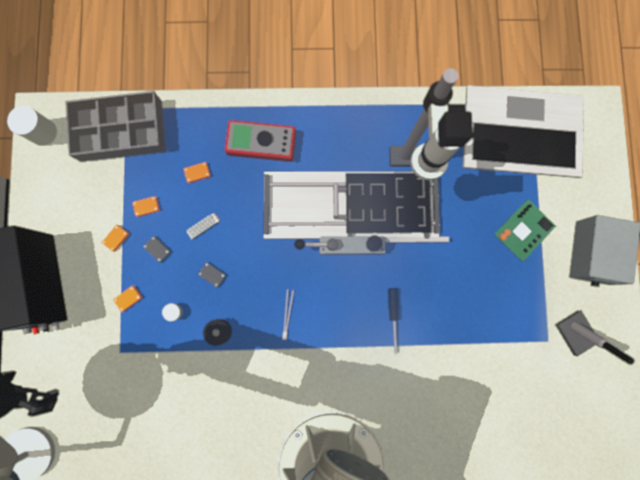

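View pics/scene0.png

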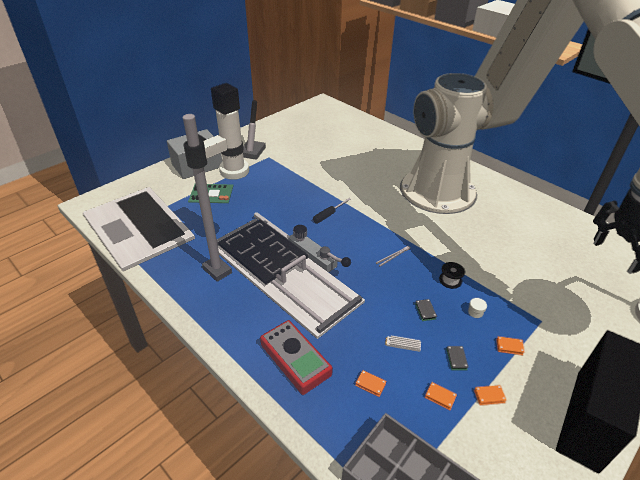

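The top view shows a drive at (202,226) and dark converters at (156,249) and (211,274). The four orange blocks are look-alikes. The slide runs from u=264 to 440, with the lever ball at (299,244) and the knob at (374,243). Next I'll take enlarged crops.

```bash
python3 - <<'E'
from h import *
im=cv2.imread('pics/top0.png')
a=cv2.resize(im[165:262,258:454],None,fx=4,fy=4,interpolation=cv2.INTER_CUBIC)
cv2.imwrite('pics/slide_crop.png',a)
b=cv2.resize(im[160:310,95:245],None,fx=4,fy=4,interpolation=cv2.INTER_CUBIC)
cv2.imwrite('pics/parts_crop.png',b)
c=cal('top')
hsv=cv2.cvtColor(im,cv2.COLOR_BGR2HSV)
sub=np.zeros(im.shape[:2],np.uint8); sub[150:310,125:235]=1
m=((hsv[...,1]<110)&(sub>0)).astype(np.uint8)
for k in cv2.findContours(m,cv2.RETR_EXTERNAL,cv2.CHAIN_APPROX_NONE)[0]:
    if cv2.contourArea(k)<60: continue
    P=plane(c,k.reshape(-1,2),11)[:,:2].astype(np.float32)
    q=cv2.minAreaRect(P); mask=np.zeros_like(m);cv2.drawContours(mask,[k],-1,1,-1)
    print(k.reshape(-1,2).mean(0).round(),np.round(q[0],1),np.round(q[1],1),round(q[2],1),cv2.mean(im,mask)[:3])
for nm,uv,z in(('ball',[299,244],66),('knob',[374,243],73),('baseTL',[264,172],15),('baseBL',[264,240],15),('baseTR',[439,172],15)): print(nm,plane(c,[uv],z).round(1))
E
```

```text
[172. 307.] [390.7 380.7] [48.7 14.6] 88.8 (204.94545454545454, 196.63636363636363, 187.6909090909091)
[211. 274.] [466.1 285. ] [60.2 38.5] 54.5 (119.36814621409921, 110.75195822454309, 106.79634464751959)
[156. 248.] [532.3 421.5] [60.8 39.5] 45.3 (118.66839378238342, 112.16062176165804, 108.72538860103627)
[203. 225.] [588.7 307.4] [30.2 86.9] 32.8 (177.93236714975845, 172.475845410628, 168.21256038647343)
[146. 206.] [640.3 449.8] [44.1 66.8] 13.3 (90.87608695652175, 138.54565217391306, 197.40869565217392)
[196. 172.] [724.7 324.2] [45.3 65.3] 15.8 (88.7152466367713, 132.7085201793722, 196.18161434977577)
[144. 152.] [776.5 455. ] [101.3  15.6] 88.9 (80.75401069518716, 72.90374331550802, 70.6470588235294)
ball [[530.7  66.3  66. ]]
knob [[ 528.7 -111.2   73. ]]
baseTL [[720.6 153.7  15. ]]
baseBL [[548.1 154.9  15. ]]
baseTR [[ 713.4 -289.4   15. ]]
```

View pics/slide_crop.png

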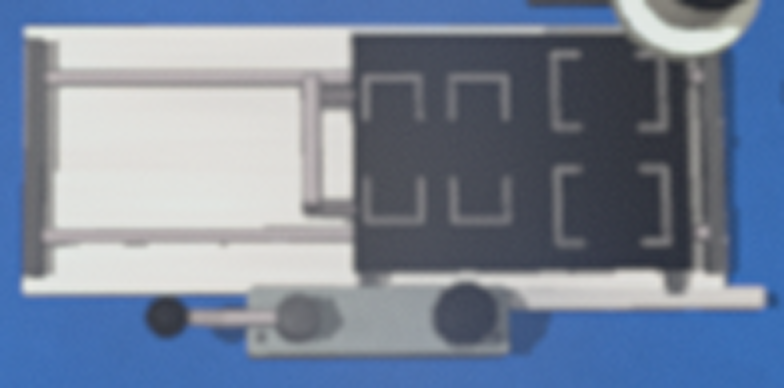

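View pics/parts_crop.png

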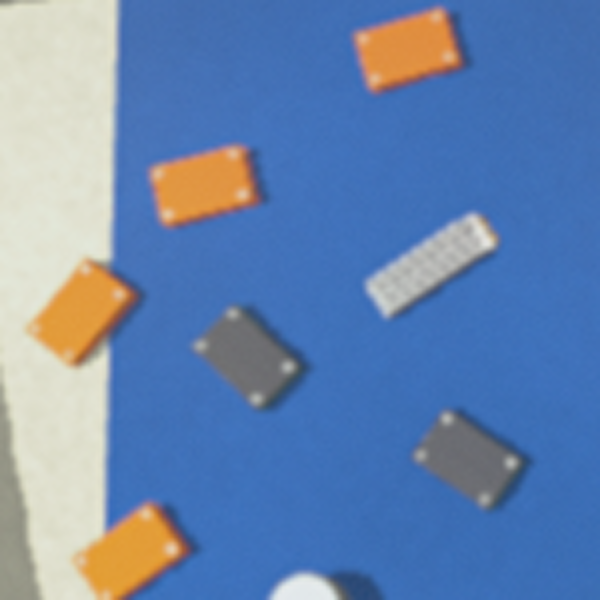

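The crops agree: two dark converters, one finned drive, and orange decoys. In the tray, the left two brackets are the long pockets and the right two are the brick pockets. I'll compute world positions now.

```bash
cat >> h.py <<'E'
def go(x,y,z,yaw,cmd=None):
    "dp and yaw (deg) from the measured pose to world x,y,z,yaw(rad, world)"
    s=r.sense(); p=s['eef_pos']; w=s['tcp_rot'][2]
    R=np.array([[np.cos(w),np.sin(w),0],[np.sin(w),-np.cos(w),0],[0,0,-1]])
    dy=(yaw-w+np.pi)%(2*np.pi)-np.pi
    return (R.T@(np.array([x,y,z])-p)).round(1), round(-np.degrees(dy),1)
E
python3 - <<'E'
from h import *
c=cal('top')
f=lambda u,v:(258+u/4,165+v/4)
for nm,uv,z in(('ball',(166,317),66),('pivot',(303,317),80),('knob',(465,313),73),('handle',(311,142),76),('L1',(393,148),40),('L2',(480,148),40),('B1',(610,91),40),('B2',(612,206),40),('houseBL',(248,354),34),('houseBR',(508,354),34),('TL',(24,27),12),('TR',(724,27),12),('BL',(22,293),12),('BR',(727,285),12)):
    print(nm,plane(c,[f(*uv)],z)[0].round(1))
cs=cal('scene')
for nm,P in(('ball',[530,68,66]),('knob',[528.5,-110,62])): print(nm,proj(cs,P).round(1))
im=cv2.imread('pics/scene0.png')
g=cv2.cvtColor(im,cv2.COLOR_BGR2GRAY)
for (u,v) in((346,262),(300,231)):
    w=g[v-14:v+14,u-14:u+14]; m=(w<50).astype(np.uint8); n,l,st,ce=cv2.connectedComponentsWithStats(m); k=1+st[1:,4].argmax(); print((ce[k]+[u-14,v-14]).round(1),st[k])
E
```

```text
ball [530.   65.1  66. ]
pivot [526.9 -15.6  80. ]
knob [ 528.1 -111.7   73. ]
handle [631.9 -22.9  76. ]
L1 [634.6 -74.6  40. ]
L2 [ 633.7 -128.1   40. ]
B1 [ 668.1 -210.    40. ]
B2 [ 596.1 -208.2   40. ]
houseBL [510.  17.  34.]
houseBR [ 506.7 -141.8   34. ]
TL [722.  154.1  12. ]
TR [ 714.9 -290.2   12. ]
BL [552.9 156.4  12. ]
BR [ 549.3 -284.1   12. ]
ball [[346.9 262.1]]
knob [[300.7 231. ]]
[345.6 261.8] [ 9  9 10 10 66]
[299.3 228.5] [ 8  8 12  9 75]
```

```bash
python3 -c "
from h import *
print(go(530,65,130,1.556))"
```

```text
(array([-461. , -355.2,   70.3]), np.float64(67.5))
```

{"api": "carry_out", "payload": {"targets": [{"dp": [-40, -30, 0], "yaw": 6}, {"dp": [-80, -62, 0], "yaw": 12}, {"dp": [-120, -92, 0], "yaw": 18}, {"dp": [-160, -123, 0], "yaw": 24}, {"dp": [-200, -154, 0], "yaw": 30}, {"dp": [-245, -189, 0], "yaw": 36}, {"dp": [-290, -223, 0], "yaw": 43}, {"dp": [-335, -258, 10], "yaw": 50}, {"dp": [-380, -293, 20], "yaw": 56}, {"dp": [-420, -324, 30], "yaw": 62}, {"dp": [-450, -347, 40], "yaw": 67.5}, {"dp": [-461, -355, 40], "yaw": 67.5}], "fingers": 0, "grip_force": 30}}

```text
clock: 1.65
eef_pos: [530.3, 63.8, 160.0]
tcp_rot: [-3.14, 0.0, 1.555]
contact_force: [-0.1, 0.6, -0.3]
opening: 0.496
grasp_force: 0.0
```

{"api": "carry_out", "payload": {"targets": [{"dp": [0, 0, 0], "yaw": 0}, {"dp": [0, 0, 0], "yaw": 0}]}}

```text
clock: 1.9
eef_pos: [529.8, 66.6, 161.2]
tcp_rot: [3.141, -0.0, 1.558]
contact_force: [-0.3, 0.5, -0.2]
opening: 0.495
grasp_force: 0.0
```

```bash
python3 -c "
from h import *
print(go(530,65,58,1.556))
im,c=snap('wrist','w1.png');print(ray(c,[[320,240]])[0])
print(proj(c,[[530,65,66],[528.8,-13,66],[528.3,-111,73],[632,-23,76]]).round())"
```

```text
(array([ -1.6,   0.2, 103.2]), np.float64(0.1))
[532.04624437 141.6054041  334.00958032]
[[314. 235.]
 [314. 322.]
 [315. 417.]
 [435. 336.]]
```

View pics/w1.png

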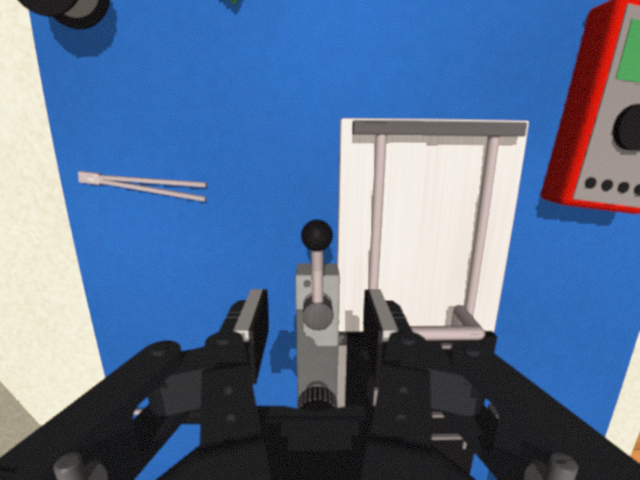

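The ball shows at (316,235) against a predicted (314,235), so the estimate holds. I'll descend and cage it.

{"api": "carry_out", "payload": {"targets": [{"dp": [-1.5, 1.5, 30], "yaw": 0}, {"dp": [-1.5, 1.5, 60], "yaw": 0}, {"dp": [-1.5, 1.5, 85], "yaw": 0}, {"dp": [-1.5, 1.5, 103], "yaw": 0}, {"dp": [-1.5, 1.5, 103], "yaw": 0}, {"dp": [-1.5, 1.5, 103], "yaw": 0}]}}

```text
clock: 2.7
eef_pos: [532.1, 64.7, 58.7]
tcp_rot: [3.141, -0.0, 1.558]
contact_force: [-0.2, -0.4, 0.2]
opening: 0.503
grasp_force: 0.0
```

```bash
python3 -c "
from h import *
px,py=530.5,-13
s=r.sense();print(s['eef_pos'],s['contact_force'])
for a in np.linspace(0,1.6,12)[1:]:
    R=78; t=np.pi/2-.015+a
    print(go(px+R*np.cos(t),py+R*np.sin(t),58,1.556+a))
"
```

```text
[532.06377186  64.70527528  58.72343286] [-0.20924284 -0.41806165  0.18269246]
(array([ -0.5, -11.7,   0.7]), np.float64(-8.2))
(array([ -3. , -22.8,   0.7]), np.float64(-16.6))
(array([ -7. , -33.4,   0.7]), np.float64(-24.9))
(array([-12.5, -43.3,   0.7]), np.float64(-33.2))
(array([-19.4, -52.3,   0.7]), np.float64(-41.6))
(array([-27.5, -60.2,   0.7]), np.float64(-49.9))
(array([-36.6, -66.9,   0.7]), np.float64(-58.2))
(array([-46.7, -72.1,   0.7]), np.float64(-66.6))
(array([-57.4, -75.9,   0.7]), np.float64(-74.9))
(array([-68.5, -78. ,   0.7]), np.float64(-83.2))
(array([-79.8, -78.5,   0.7]), np.float64(-91.6))
```

{"api": "carry_out", "payload": {"targets": [{"dp": [-0.5, -11.7, 0], "yaw": -8.2}, {"dp": [-3, -22.8, 0], "yaw": -16.6}, {"dp": [-7, -33.4, 0], "yaw": -24.9}, {"dp": [-12.5, -43.3, 0], "yaw": -33.2}, {"dp": [-19.4, -52.3, 0], "yaw": -41.6}, {"dp": [-27.5, -60.2, 0], "yaw": -49.9}, {"dp": [-36.6, -66.9, 0], "yaw": -58.2}, {"dp": [-46.7, -72.1, 0], "yaw": -66.6}, {"dp": [-57.4, -75.9, 0], "yaw": -74.9}, {"dp": [-68.5, -78, 0], "yaw": -83.2}, {"dp": [-79.8, -78.5, 0], "yaw": -91.6}, {"dp": [-79.8, -78.5, 0], "yaw": -91.6}]}}

```text
clock: 4.2
eef_pos: [452.8, -14.9, 58.9]
tcp_rot: [-3.142, 0.002, -3.129]
contact_force: [0.4, -0.6, -0.3]
opening: 0.503
grasp_force: 0.0
```

```bash
python3 -c "
from h import *
s=r.sense();print(s['eef_pos'],s['contact_force'],s['tcp_rot'],s['qpos'])
im,c=snap('wrist','w2.png');print(proj(c,[[452.5,-12,66],[530.5,-13,66],[453,-7,66]]))
hsv=im.max(2)[150:300,250:400]
m=(hsv<60).astype(np.uint8);n,l,st,ce=cv2.connectedComponentsWithStats(m)
for k in range(1,n):
  if st[k,4]>60: print((ce[k]+[250,150]).round(),st[k], plane(c,[ce[k]+[250,150]],66))
"
```

```text
[452.77420896 -14.90829395  58.87012857] [ 0.44040959 -0.61740081 -0.34480918] [-3.14153191e+00  1.81530821e-03 -3.12948288e+00] [-3.62480803e-02  2.93241694e-01  2.11322278e+00  4.04487726e-05
  7.33312057e-01 -1.61918416e+00]
[[318.79512366 281.77636783]
 [314.93332619 403.43987427]
 [328.42773356 282.77682774]]
```

View pics/w2.png

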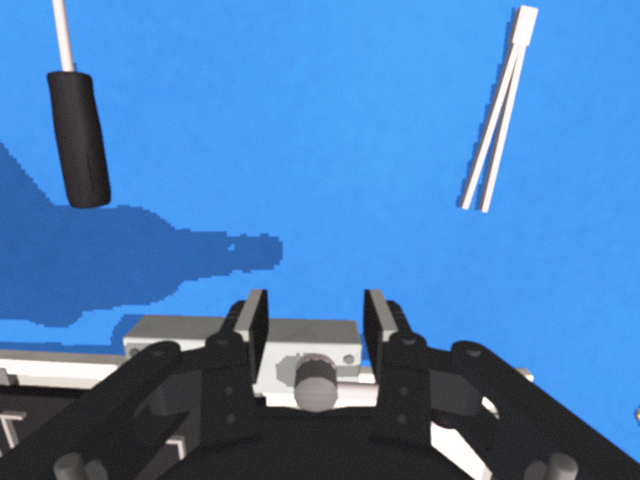

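The lever hasn't moved: its bar still points right (+y) from the pivot at (316,385). I'll check where the fingertips really are.

```bash
python3 -c "
from h import *
s=r.sense();p=s['eef_pos'];c=cal('wrist');print(c[0],c[1])
for dz in (-8,0,11,30,60): print(dz,proj(c,[p+[0,-21,dz],p+[0,21,dz]]).round(),proj(c,[p+[11,-21,dz],p+[11,21,dz]]).round())
print('pivot',proj(c,[[530.5,-13,z] for z in (66,80,90)]).round(), ray(c,[[320,240]]))
im,c=snap('scene','s2.png'); print(proj(c,[p+[0,0,-8],[531,65,66]]))
u,v=proj(c,[p])[0].astype(int)
cv2.imwrite('pics/s2c.png',cv2.resize(im[v-80:v+70,u-60:u+140],None,fx=4,fy=4))
"
```

```text
[[347.21887193   0.         315.37903743]
 [  0.         347.21887193 240.72644681]
 [  0.           0.           1.        ]] [-0.04519076  0.          0.          0.          0.        ]
-8 [[276. 271.]
 [351. 272.]] [[276. 289.]
 [350. 290.]]
0 [[274. 276.]
 [352. 277.]] [[275. 295.]
 [351. 296.]]
11 [[272. 285.]
 [354. 286.]] [[272. 304.]
 [354. 305.]]
30 [[267. 302.]
 [359. 303.]] [[268. 323.]
 [358. 324.]]
60 [[256. 339.]
 [369. 340.]] [[257. 364.]
 [367. 365.]]
pivot [[315. 404.]
 [315. 422.]
 [315. 437.]] (array([379.67479904, -14.39477052, 231.41066071]), array([[ 0.28990576,  0.01730423, -0.95699358]]))
[[343.73663329 237.78373257]
 [345.82585725 261.68704326]]
```

View pics/s2c.png

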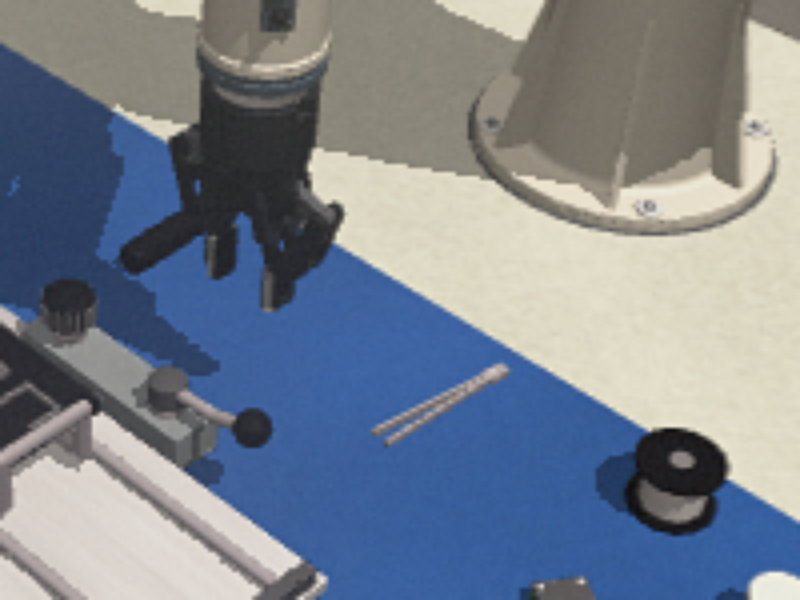

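```bash
python3 -c "
from h import *
p=r.sense()['eef_pos']; c=cal('scene');w=cal('wrist')
u,v=proj(c,[p])[0].astype(int); print(u,v,p)
def tri(a,b):
    o1,d1=ray(c,[a]);o2,d2=ray(w,[b]);d1=d1[0];d2=d2[0]
    t=np.linalg.lstsq(np.c_[d1,-d2],o2-o1,rcond=None)[0]
    A=o1+t[0]*d1;B=o2+t[1]*d2;return (A+B)/2,np.linalg.norm(A-B)
print(tri([u-60+270/4,v-80+305/4],[374,290]),tri([u-60+220/4,v-80+275/4],[258,290]))
for z in(58,70,80,90): print(z,proj(c,[[p[0],p[1]+25,z],[p[0],p[1]-25,z]])-[u-60,v-80])
"
```

```text
343 235 [452.63903074 -14.39373281  58.54659295]
(array([449.11065738,  10.22255853,  87.07602105]), np.float64(7.7620444153305055)) (array([449.32991913, -40.79900235,  83.77938436]), np.float64(1.7277448172671979))
58 [[67.52162488 85.13983493]
 [54.46715539 76.65899852]]
70 [[67.767596   81.89109214]
 [54.63021314 73.42193825]]
80 [[67.97485557 79.1533609 ]
 [54.76758194 70.69465712]]
90 [[68.18422448 76.3875035 ]
 [54.90632416 67.93991904]]
```

Triangulation puts the half-open fingertips about 27 mm above the reported TCP, not below it as stated. I'll probe the bare mat gently to find out.

{"api": "carry_out", "payload": {"targets": [{"dp": [0, 0, 20], "yaw": 0}, {"dp": [0, 0, 35], "yaw": 0}, {"dp": [0, 0, 44], "yaw": 0}, {"dp": [0, 0, 44], "yaw": 0}]}}

```text
clock: 4.8
eef_pos: [451.5, -14.5, 13.3]
tcp_rot: [3.142, -0.002, -3.128]
contact_force: [-0.6, 0.7, 0.5]
opening: 0.501
grasp_force: 0.0
```

{"api": "carry_out", "payload": {"targets": [{"dp": [0, 0, 2], "yaw": 0}, {"dp": [0, 0, 4], "yaw": 0}, {"dp": [0, 0, 4], "yaw": 0}]}}

```text
clock: 5.18
eef_pos: [452.2, -14.7, 10.0]
tcp_rot: [-3.142, 0.0, -3.128]
contact_force: [1.0, -0.1, -0.9]
opening: 0.502
grasp_force: 0.0
```

{"api": "carry_out", "payload": {"targets": [{"dp": [0, 0, 2], "yaw": 0}, {"dp": [0, 0, 4], "yaw": 0}, {"dp": [0, 0, 4], "yaw": 0}]}}

```text
clock: 5.55
eef_pos: [451.9, -14.6, 5.7]
tcp_rot: [3.142, -0.0, -3.128]
contact_force: [0.7, -0.5, -0.2]
opening: 0.5
grasp_force: 0.0
```

```bash
python3 -c "
from h import *
print(r.sense(),r.tip_reach)
p=r.sense()['eef_pos']
im,c=snap('scene','s3.png')
u,v=proj(c,[p])[0].astype(int)
a=cv2.resize(im[v-80:v+70,u-60:u+140],None,fx=2,fy=2)
im,_=snap('wrist','w3.png')
cv2.imwrite('pics/s3c.png',np.hstack([a,cv2.resize(im,(400,300))]))"
```

```text
{'clock': 5.55, 'qpos': array([-3.57195268e-02,  3.95092998e-01,  2.14014948e+00,  8.86036611e-06,
        6.06694014e-01, -1.62026578e+00]), 'qvel': array([-0.00013592, -0.00408778, -0.00112227,  0.00068041,  0.00395906,
       -0.0006566 ]), 'joint_efforts': array([-3.21214742e-03, -4.78311002e+01, -1.86663705e+01, -2.59654335e-04,
       -4.21929359e-02,  2.56060048e-04]), 'eef_pos': array([451.91159687, -14.64609359,   5.71369202]), 'tcp_rot': array([ 3.14157061e+00, -3.43166472e-04, -3.12785000e+00]), 'contact_force': array([ 0.69094392, -0.45980606, -0.20655437]), 'wrist_torque': array([ 0.02821724, -0.0696002 , -0.01266376]), 'grasp_force': 0.0, 'opening': 0.5000057217167635} 8.0
```

View pics/s3c.png

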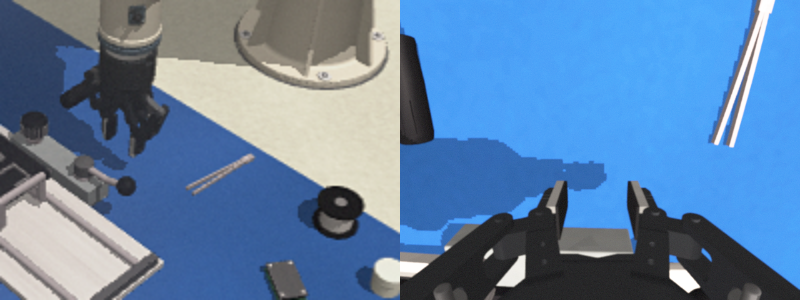

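The left view shows the fingertips still well above the mat. Continuing down in small steps.

{"api": "carry_out", "payload": {"targets": [{"dp": [0, 0, 4], "yaw": 0}, {"dp": [0, 0, 8], "yaw": 0}, {"dp": [0, 0, 8], "yaw": 0}]}}

```text
clock: 6.02
eef_pos: [451.7, -14.6, -2.5]
tcp_rot: [3.142, -0.001, -3.128]
contact_force: [0.1, -0.3, -0.7]
opening: 0.503
grasp_force: 0.0
```

{"api": "carry_out", "payload": {"targets": [{"dp": [0, 0, 3], "yaw": 0}, {"dp": [0, 0, 6], "yaw": 0}, {"dp": [0, 0, 6], "yaw": 0}]}}

```text
clock: 6.4
eef_pos: [451.8, -14.6, -8.4]
tcp_rot: [3.142, -0.001, -3.128]
contact_force: [-0.1, 0.1, 0.6]
opening: 0.501
grasp_force: 0.0
```

{"api": "carry_out", "payload": {"targets": [{"dp": [0, 0, 3], "yaw": 0}, {"dp": [0, 0, 5], "yaw": 0}, {"dp": [0, 0, 5], "yaw": 0}]}}

```text
clock: 6.78
eef_pos: [452.0, -14.6, -13.3]
tcp_rot: [3.142, -0.0, -3.128]
contact_force: [-0.1, -1.0, 0.2]
opening: 0.502
grasp_force: 0.0
```

{"api": "carry_out", "payload": {"targets": [{"dp": [0, 0, 2], "yaw": 0}, {"dp": [0, 0, 4], "yaw": 0}, {"dp": [0, 0, 4], "yaw": 0}]}}

```text
clock: 7.15
eef_pos: [452.0, -14.6, -17.3]
tcp_rot: [3.142, -0.0, -3.128]
contact_force: [-0.2, 0.4, 0.3]
opening: 0.499
grasp_force: 0.0
```

{"api": "carry_out", "payload": {"targets": [{"dp": [0, 0, 2], "yaw": 0}, {"dp": [0, 0, 3], "yaw": 0}, {"dp": [0, 0, 3], "yaw": 0}]}}

```text
clock: 7.52
eef_pos: [452.0, -14.6, -20.2]
tcp_rot: [3.142, -0.0, -3.128]
contact_force: [-0.9, -0.2, -0.1]
opening: 0.501
grasp_force: 0.0
```

{"api": "carry_out", "payload": {"targets": [{"dp": [0, 0, 1], "yaw": 0}, {"dp": [0, 0, 2], "yaw": 0}, {"dp": [0, 0, 2], "yaw": 0}]}}

```text
clock: 7.9
eef_pos: [452.0, -14.6, -22.2]
tcp_rot: [-3.142, -0.0, -3.128]
contact_force: [1.0, -1.0, -0.4]
opening: 0.503
grasp_force: 0.0
```

{"api": "carry_out", "payload": {"targets": [{"dp": [0, 0, 2], "yaw": 0}, {"dp": [0, 0, 3], "yaw": 0}, {"dp": [0, 0, 3], "yaw": 0}]}}

```text
clock: 8.28
eef_pos: [452.0, -14.6, -25.2]
tcp_rot: [3.142, -0.0, -3.128]
contact_force: [-0.9, -0.7, -0.4]
opening: 0.5
grasp_force: 0.0
```

{"api": "carry_out", "payload": {"targets": [{"dp": [0, 0, 1], "yaw": 0}, {"dp": [0, 0, 2], "yaw": 0}, {"dp": [0, 0, 2], "yaw": 0}]}}

```text
clock: 8.65
eef_pos: [452.0, -14.6, -27.2]
tcp_rot: [3.142, -0.0, -3.128]
contact_force: [0.0, -0.2, 0.8]
opening: 0.503
grasp_force: 0.0
```

{"api": "carry_out", "payload": {"targets": [{"dp": [0, 0, 1], "yaw": 0}, {"dp": [0, 0, 2], "yaw": 0}, {"dp": [0, 0, 2], "yaw": 0}]}}

```text
clock: 9.02
eef_pos: [452.0, -14.7, -29.2]
tcp_rot: [-3.142, -0.0, -3.128]
contact_force: [0.1, 0.5, -0.1]
opening: 0.5
grasp_force: 0.0
```

{"api": "carry_out", "payload": {"targets": [{"dp": [0, 0, 1], "yaw": 0}, {"dp": [0, 0, 2], "yaw": 0}, {"dp": [0, 0, 2], "yaw": 0}]}}

```text
clock: 9.4
eef_pos: [452.0, -14.7, -31.2]
tcp_rot: [3.142, -0.0, -3.128]
contact_force: [-0.1, -0.2, 1.3]
opening: 0.501
grasp_force: 0.0
```

{"api": "carry_out", "payload": {"targets": [{"dp": [0, 0, 1], "yaw": 0}, {"dp": [0, 0, 2], "yaw": 0}, {"dp": [0, 0, 2], "yaw": 0}]}}

```text
clock: 9.78
eef_pos: [452.1, -14.7, -32.3]
tcp_rot: [-3.142, 0.0, -3.128]
contact_force: [-4.7, 0.6, 18.5]
opening: 0.501
grasp_force: 9.1
```

```bash
python3 -c "
from h import *
p=r.sense()['eef_pos'];print(p,r.sense()['contact_force'])
im,c=snap('scene','s4.png')
u,v=proj(c,[p])[0].astype(int)
a=cv2.resize(im[v-90:v+10,u-60:u+40],None,fx=4,fy=4,interpolation=cv2.INTER_CUBIC)
im,_=snap('wrist','w4.png')
cv2.imwrite('pics/s4c.png',np.hstack([a,im[80:480,130:530]]))"
```

```text
[452.14985144 -14.66541356 -32.30265672] [-4.6539922   0.61030731 18.46448114]
```

View pics/s4c.png

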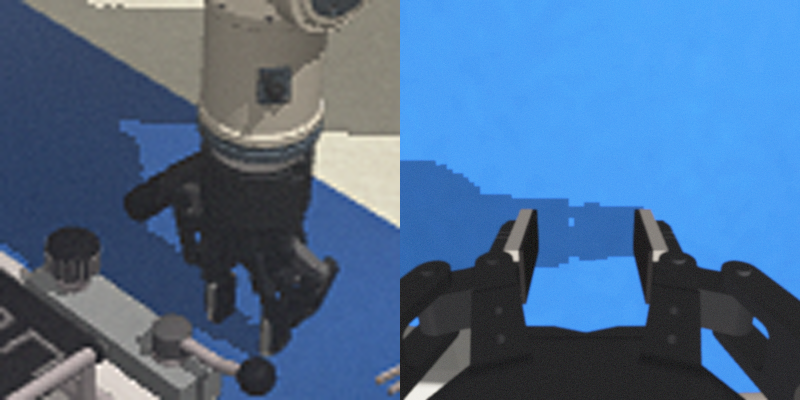

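Contact came at TCP z ≈ -31, so half-open tips sit 31 mm behind the reported TCP. I'll check the lateral offset by casting the tip corners onto z=0.

```bash
python3 -c "
from h import *
c=cal('wrist');print(plane(c,[[267,289],[363,289],[255,289],[380,289]],0).round(1))
print(go(452,-14.7,100,-3.128), go(530,65,100,1.556))"
```

```text
[[444.6 -35.    0. ]
 [444.    7.4   0. ]
 [444.7 -40.4   0. ]
 [443.9  15.    0. ]]
(array([ 1.000e-01, -1.000e-01, -1.323e+02]), np.float64(0.0)) (array([ -79. ,   78.6, -132.3]), np.float64(91.6))
```

{"api": "carry_out", "payload": {"targets": [{"dp": [0, 0, -40], "yaw": 0}, {"dp": [0, 0, -90], "yaw": 0}, {"dp": [0, 0, -132], "yaw": 0}, {"dp": [0, 0, -132], "yaw": 0}]}}

```text
clock: 10.38
eef_pos: [454.5, -14.7, 101.7]
tcp_rot: [-3.141, 0.006, -3.128]
contact_force: [0.3, -0.3, 0.2]
opening: 0.498
grasp_force: 0.0
```

{"api": "carry_out", "payload": {"targets": [{"dp": [-9, 9, 0], "yaw": 10}, {"dp": [-18, 18, 0], "yaw": 20}, {"dp": [-27, 27, 0], "yaw": 30}, {"dp": [-36, 36, 0], "yaw": 40}, {"dp": [-45, 45, 0], "yaw": 50}, {"dp": [-54, 54, 0], "yaw": 60}, {"dp": [-62, 62, 0], "yaw": 70}, {"dp": [-70, 70, 0], "yaw": 80}, {"dp": [-77, 79, 0], "yaw": 90}, {"dp": [-78, 79, 0], "yaw": 91.6}, {"dp": [-78, 79, 0], "yaw": 91.6}, {"dp": [-78, 79, 0], "yaw": 91.6}]}}

```text
clock: 11.88
eef_pos: [528.5, 65.1, 98.5]
tcp_rot: [-3.141, 0.0, 1.559]
contact_force: [-0.2, -0.5, -0.1]
opening: 0.5
grasp_force: 0.0
```

```bash
python3 -c "
from h import *
print(go(531,65,21,1.556))"
```

```text
(array([-0. ,  2.5, 77.5]), np.float64(0.1))
```

{"api": "carry_out", "payload": {"targets": [{"dp": [0, 2, 25], "yaw": 0}, {"dp": [0, 2, 50], "yaw": 0}, {"dp": [0, 2, 70], "yaw": 0}, {"dp": [0, 2, 77], "yaw": 0}, {"dp": [0, 2, 77], "yaw": 0}, {"dp": [0, 2, 77], "yaw": 0}]}}

```text
clock: 12.62
eef_pos: [531.6, 65.4, 22.7]
tcp_rot: [3.14, -0.0, 1.557]
contact_force: [0.7, -0.2, 0.1]
opening: 0.498
grasp_force: 0.0
```

```bash
python3 -c "
from h import *
px,py=530.5,-13
s=r.sense();print(s['eef_pos'],s['contact_force'])
for a in np.linspace(0,1.6,13)[1:]:
    R=78; t=np.pi/2-.015+a
    print(go(px+R*np.cos(t),py+R*np.sin(t),21,1.556+a))
"
```

```text
[531.57697944  65.40795724  22.65250901] [ 0.73989362 -0.19647173  0.13554482]
(array([ -1.1, -10.3,   1.7]), np.float64(-7.6))
(array([ -3.1, -20.5,   1.7]), np.float64(-15.2))
(array([ -6.5, -30.3,   1.7]), np.float64(-22.9))
(array([-11.2, -39.6,   1.7]), np.float64(-30.5))
(array([-17.1, -48.2,   1.7]), np.float64(-38.1))
(array([-24. , -55.9,   1.7]), np.float64(-45.8))
(array([-31.9, -62.6,   1.7]), np.float64(-53.4))
(array([-40.7, -68.2,   1.7]), np.float64(-61.1))
(array([-50.1, -72.7,   1.7]), np.float64(-68.7))
(array([-60. , -75.8,   1.7]), np.float64(-76.3))
(array([-70.2, -77.6,   1.7]), np.float64(-84.0))
(array([-80.6, -78. ,   1.7]), np.float64(-91.6))
```

{"api": "carry_out", "payload": {"targets": [{"dp": [-1, -10.3, 0], "yaw": -7.6}, {"dp": [-3, -20.5, 0], "yaw": -15.2}, {"dp": [-6.5, -30.3, 0], "yaw": -22.9}, {"dp": [-11, -39.6, 0], "yaw": -30.5}, {"dp": [-17, -48.2, 0], "yaw": -38}, {"dp": [-24, -56, 0], "yaw": -45.8}, {"dp": [-32, -62.6, 0], "yaw": -53.4}, {"dp": [-40.7, -68.2, 0], "yaw": -61}, {"dp": [-50, -72.7, 0], "yaw": -68.7}, {"dp": [-60, -75.8, 0], "yaw": -76.3}, {"dp": [-70, -77.6, 0], "yaw": -84}, {"dp": [-79, -78, 0], "yaw": -90.5}]}}

```text
clock: 14.12
eef_pos: [452.2, -12.6, 22.8]
tcp_rot: [3.141, 0.001, 3.14]
contact_force: [0.3, 2.9, 1.8]
opening: 0.5
grasp_force: 1.2
```

{"api": "carry_out", "payload": {"targets": [{"dp": [0, 0, 0], "yaw": 0}, {"dp": [0, 0, 0], "yaw": 0}]}}

```text
clock: 14.38
eef_pos: [452.3, -12.4, 22.3]
tcp_rot: [-3.142, 0.001, 3.134]
contact_force: [-0.2, -0.4, 0.7]
opening: 0.495
grasp_force: 0.0
```

```bash
python3 -c "
from h import *
s=r.sense();print(s['eef_pos'],s['contact_force'],s['tcp_rot'])
for n in ('wrist',):
  im,c=snap(n,n+'5.png');print(proj(c,[[452.5,-12,66],[453,-7,66]]))
  for (u,v) in [proj(c,[[452.5,-10,66]])[0].astype(int)]:
    m=(im[v-40:v+40,u-35:u+35].max(2)<70).astype(np.uint8);n_,l,st,ce=cv2.connectedComponentsWithStats(m)
    for k in range(1,n_):
      if st[k,4]>60: print(st[k],plane(c,[ce[k]+[u-35,v-40]],66))
im,c=snap('scene','s5.png')
"
```

```text
[452.33739265 -12.39379168  22.31040031] [-0.2443206  -0.38447571  0.65138661] [-3.14156260e+00  1.00340343e-03  3.13367037e+00]
[[313.54805843 318.14619144]
 [325.51129994 319.12725337]]
[  20   15   50   60 2523] [[454.54987202  -5.32777998  66.        ]]
```

{"api": "carry_out", "payload": {"targets": [{"dp": [0, -3, 0], "yaw": 0}, {"dp": [0, -5, 0], "yaw": 0}, {"dp": [0, -5, 0], "yaw": 0}]}}

```text
clock: 14.85
eef_pos: [451.6, -16.3, 21.8]
tcp_rot: [3.14, -0.001, 3.135]
contact_force: [-0.8, 11.8, 2.4]
opening: 0.501
grasp_force: 6.3
```

{"api": "carry_out", "payload": {"targets": [{"dp": [0, -2, 0], "yaw": 0}, {"dp": [0, -2, 0], "yaw": 0}]}}

```text
clock: 15.1
eef_pos: [451.5, -16.7, 21.8]
tcp_rot: [3.137, -0.001, 3.133]
contact_force: [-1.0, 26.3, 2.1]
opening: 0.496
grasp_force: 13.3
```

The force now says 26 N against the stop, so the lever is free. Next is the handle.

{"api": "carry_out", "payload": {"targets": [{"dp": [0, 5, 0], "yaw": 0}, {"dp": [0, 6, -40], "yaw": 0}, {"dp": [0, 6, -55], "yaw": 0}, {"dp": [-60, 4, -55], "yaw": 0}, {"dp": [-120, 1, -55], "yaw": 0}, {"dp": [-165, -2, -55], "yaw": 0}, {"dp": [-180, -3, -55], "yaw": 0}, {"dp": [-180, -3, -55], "yaw": 0}, {"dp": [-180, -3, -55], "yaw": 0}], "fingers": -0.5}}

```text
clock: 16.23
eef_pos: [629.9, -23.5, 76.4]
tcp_rot: [3.142, -0.002, 3.136]
contact_force: [0.0, 0.2, -0.2]
opening: 0.248
grasp_force: 0.0
```

```bash
python3 -c "
from h import *
print(go(632,-21,24,3.127),r.sense()['opening'])
im,c=snap('wrist','w6.png')
print(proj(c,[[632,-23,70],[632,-21,40]]))
t,ct=snap('top','t6.png');cv2.imwrite('pics/t6c.png',np.hstack([im[100:480,120:520],cv2.resize(t[165:260,280:380],None,fx=4,fy=4)]))"
```

```text
(array([-2.1,  2.5, 52.4]), np.float64(0.5)) 0.2481504964612593
[[314.28550462 275.8957517 ]
 [317.5191249  257.79824473]]
```

View pics/t6c.png

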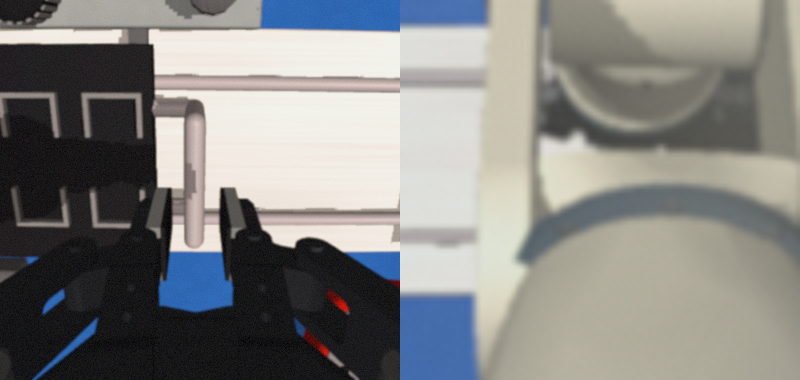

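The handle shows at u≈315 against a predicted 314, centred between the fingers. Descending and gripping.

{"api": "carry_out", "payload": {"targets": [{"dp": [-2, 1.5, 20], "yaw": 0.5}, {"dp": [-2, 1.5, 40], "yaw": 0.5}, {"dp": [-2, 1.5, 52], "yaw": 0.5}, {"dp": [-2, 1.5, 52], "yaw": 0.5}, {"dp": [-2, 1.5, 52], "yaw": 0.5}]}}

```text
clock: 16.95
eef_pos: [634.1, -22.0, 25.0]
tcp_rot: [-3.142, 0.0, 3.127]
contact_force: [-0.3, -0.4, -0.5]
opening: 0.252
grasp_force: 0.0
```

{"api": "carry_out", "payload": {"targets": [{"dp": [0, 0, 0], "yaw": 0}, {"dp": [0, 0, 0], "yaw": 0}, {"dp": [0, 0, 0], "yaw": 0}, {"dp": [0, 0, 0], "yaw": 0}], "fingers": -1, "grip_force": 40}}

```text
clock: 17.45
eef_pos: [634.3, -22.0, 25.4]
tcp_rot: [-3.142, 0.001, 3.127]
contact_force: [-0.7, -1.0, 5.0]
opening: 0.125
grasp_force: 39.4
```

{"api": "carry_out", "payload": {"targets": [{"dp": [0, 2, 0], "yaw": 0}, {"dp": [0, 5, 0], "yaw": 0}, {"dp": [0, 8, 0], "yaw": 0}, {"dp": [0, 8, 0], "yaw": 0}]}}

```text
clock: 17.95
eef_pos: [634.3, -20.5, 25.4]
tcp_rot: [-3.133, 0.001, 3.13]
contact_force: [-0.8, -34.6, 4.9]
opening: 0.12
grasp_force: 40.4
```

The carriage holds at 35 N within 2 mm, so the transit lock is on. I'll release the handle and go to the knob.

{"api": "carry_out", "payload": {"targets": [{"dp": [0, -6, 0], "yaw": 0}, {"dp": [0, -6, 0], "yaw": 0}]}}

```text
clock: 18.2
eef_pos: [634.3, -21.6, 25.4]
tcp_rot: [-3.14, 0.001, 3.127]
contact_force: [-1.6, -8.4, 5.7]
opening: 0.12
grasp_force: 40.4
```

{"api": "carry_out", "payload": {"targets": [{"dp": [0, 0, 0], "yaw": 0}, {"dp": [0, 0, 0], "yaw": 0}, {"dp": [0, 0, -40], "yaw": 0}, {"dp": [0, 0, -70], "yaw": 0}, {"dp": [0, 0, -70], "yaw": 0}, {"dp": [0, 0, -70], "yaw": 0}], "fingers": -0.5}}

```text
clock: 18.95
eef_pos: [633.3, -19.7, 94.2]
tcp_rot: [3.141, -0.001, 3.128]
contact_force: [-0.8, 0.1, -0.7]
opening: 0.249
grasp_force: 0.0
```

```bash
python3 -c "
from h import *
print(r.sense()['eef_pos'],go(528.5,-111.5,95,1.7))"
```

```text
[633.27450278 -19.68771584  94.20730353] (array([103.5, -93.3,  -0.8]), np.float64(81.8))
```

{"api": "carry_out", "payload": {"targets": [{"dp": [12, -11, 0], "yaw": 9}, {"dp": [24, -22, 0], "yaw": 18}, {"dp": [36, -33, 0], "yaw": 27}, {"dp": [48, -44, 0], "yaw": 36}, {"dp": [60, -55, 0], "yaw": 45}, {"dp": [72, -66, 0], "yaw": 54}, {"dp": [84, -77, 0], "yaw": 63}, {"dp": [95, -87, 0], "yaw": 72}, {"dp": [103.5, -93.3, 0], "yaw": 81.8}, {"dp": [103.5, -93.3, 0], "yaw": 81.8}, {"dp": [103.5, -93.3, 0], "yaw": 81.8}, {"dp": [103.5, -93.3, 0], "yaw": 81.8}], "fingers": 0.25}}

```text
clock: 20.45
eef_pos: [529.3, -111.5, 94.6]
tcp_rot: [-3.141, -0.0, 1.702]
contact_force: [-0.1, -0.2, 0.3]
opening: 0.626
grasp_force: 0.0
```

```bash
python3 -c "
from h import *
print(r.sense()['eef_pos'],r.sense()['opening'],go(528.5,-111.5,24,1.7))
im,c=snap('wrist','w7.png'); p=proj(c,[[528.5,-111.5,73]])[0];print(p)
u,v=p.astype(int); g=im[v-40:v+40,u-40:u+40].max(2); m=(g<75).astype(np.uint8);n,l,st,ce=cv2.connectedComponentsWithStats(m)
for k in range(1,n):
  if st[k,4]>100: print(st[k],ce[k]+[u-40,v-40],plane(c,[ce[k]+[u-40,v-40]],73))
"
```

```text
[ 529.29145003 -111.51506847   94.63067508] 0.6255250366698262 (array([ 0.1, -0.8, 70.6]), np.float64(0.1))
[311.61892779 266.12892534]
[  13    3   61   66 2893] [314.41997926 263.68441065] [[ 529.95665326 -109.73113202   73.        ]]
```

{"api": "carry_out", "payload": {"targets": [{"dp": [0, 0, 25], "yaw": 0}, {"dp": [0, 0, 50], "yaw": 0}, {"dp": [0, 0, 70], "yaw": 0}, {"dp": [0, 0, 70], "yaw": 0}, {"dp": [0, 0, 70], "yaw": 0}]}}

```text
clock: 21.12
eef_pos: [529.5, -111.8, 25.4]
tcp_rot: [3.141, 0.0, 1.7]
contact_force: [-0.2, -0.1, 1.3]
opening: 0.625
grasp_force: 0.0
```

{"api": "carry_out", "payload": {"targets": [{"dp": [0, 0, 0], "yaw": 0}, {"dp": [0, 0, 0], "yaw": 0}, {"dp": [0, 0, 0], "yaw": 0}, {"dp": [0, 0, 0], "yaw": 0}], "fingers": -1, "grip_force": 40}}

```text
clock: 21.62
eef_pos: [529.0, -112.0, 26.2]
tcp_rot: [3.141, 0.0, 1.7]
contact_force: [-4.1, -0.3, 7.4]
opening: 0.425
grasp_force: 39.1
```

{"api": "carry_out", "payload": {"targets": [{"dp": [0, 0, 0], "yaw": -8}, {"dp": [0, 0, 0], "yaw": -16}, {"dp": [0, 0, 0], "yaw": -24}, {"dp": [0, 0, 0], "yaw": -32}, {"dp": [0, 0, 0], "yaw": -40}, {"dp": [0, 0, 0], "yaw": -48}, {"dp": [0, 0, 0], "yaw": -55}, {"dp": [0, 0, 0], "yaw": -62}, {"dp": [0, 0, 0], "yaw": -69}, {"dp": [0, 0, 0], "yaw": -74}, {"dp": [0, 0, 0], "yaw": -78}, {"dp": [0, 0, 0], "yaw": -78}]}}

```text
clock: 23.12
eef_pos: [526.7, -113.5, 25.9]
tcp_rot: [-3.139, -0.004, 3.063]
contact_force: [-12.5, -11.3, 12.1]
opening: 0.425
grasp_force: 39.9
```

```bash
python3 -c "
from h import *
s=r.sense();print(s['wrist_torque'],s['qpos'])"
```

```text
[-2.00497151  2.02671996 -0.15120866] [-0.21310831  0.45660523  1.94652947 -0.00395966  0.74169407 -1.70215206]
```

{"api": "carry_out", "payload": {"targets": [{"dp": [0, 0, 0], "yaw": -3}, {"dp": [0, 0, 0], "yaw": -6}, {"dp": [0, 0, 0], "yaw": -6}]}}

```text
clock: 23.5
eef_pos: [527.6, -113.6, 25.8]
tcp_rot: [-3.139, -0.002, -3.116]
contact_force: [-8.7, -12.8, 7.0]
opening: 0.426
grasp_force: 40.3
```

```bash
python3 -c "
from h import *
s=r.sense();print(s['wrist_torque'],s['tcp_rot'])"
```

```text
[-2.03737174  1.40246125 -0.13454924] [-3.13933927e+00 -2.07413924e-03 -3.11579054e+00]
```

{"api": "carry_out", "payload": {"targets": [{"dp": [0, 0, 0], "yaw": 0}, {"dp": [0, 0, 0], "yaw": 0}, {"dp": [0, 0, 0], "yaw": 0}, {"dp": [0, 0, -40], "yaw": 0}, {"dp": [0, 0, -72], "yaw": 0}, {"dp": [0, 0, -72], "yaw": 0}, {"dp": [0, 0, -72], "yaw": 0}], "fingers": 0.25}}

```text
clock: 24.38
eef_pos: [528.7, -111.6, 96.5]
tcp_rot: [3.141, -0.0, -3.117]
contact_force: [-0.6, 0.2, -0.1]
opening: 0.626
grasp_force: 0.0
```

```bash
python3 -c "
from h import *
print(r.sense()['eef_pos'],go(633,-21,95,3.127))"
```

```text
[ 528.73317725 -111.59348252   96.45204424] (array([-106.5,   88. ,    1.5]), np.float64(2.2))
```

{"api": "carry_out", "payload": {"targets": [{"dp": [-30, 25, 0], "yaw": 1}, {"dp": [-60, 50, 0], "yaw": 2}, {"dp": [-90, 74, 0], "yaw": 2}, {"dp": [-107, 88, 0], "yaw": 2}, {"dp": [-107, 88, 0], "yaw": 2}, {"dp": [-107, 88, 0], "yaw": 2}, {"dp": [-107, 88, 40], "yaw": 2}, {"dp": [-107, 88, 70], "yaw": 2}, {"dp": [-107, 88, 70], "yaw": 2}, {"dp": [-107, 88, 70], "yaw": 2}], "fingers": -0.5}}

```text
clock: 25.62
eef_pos: [634.1, -21.8, 28.0]
tcp_rot: [-3.142, 0.001, 3.13]
contact_force: [0.1, -0.3, 0.8]
opening: 0.251
grasp_force: 0.0
```

{"api": "carry_out", "payload": {"targets": [{"dp": [0, 0, 0], "yaw": 0}, {"dp": [0, 0, 0], "yaw": 0}, {"dp": [0, 0, 0], "yaw": 0}, {"dp": [0, 0, 0], "yaw": 0}], "fingers": -1, "grip_force": 40}}

```text
clock: 26.12
eef_pos: [634.8, -21.4, 28.6]
tcp_rot: [-3.141, 0.002, 3.131]
contact_force: [-2.1, -1.2, 7.3]
opening: 0.12
grasp_force: 39.3
```

{"api": "carry_out", "payload": {"targets": [{"dp": [0, 2, 0], "yaw": 0}, {"dp": [0, 5, 0], "yaw": 0}, {"dp": [0, 8, 0], "yaw": 0}, {"dp": [0, 8, 0], "yaw": 0}]}}

```text
clock: 26.62
eef_pos: [634.9, -13.0, 28.5]
tcp_rot: [3.141, 0.002, 3.131]
contact_force: [-0.6, 1.3, 6.7]
opening: 0.127
grasp_force: 28.7
```

{"api": "carry_out", "payload": {"targets": [{"dp": [0, 12, 0], "yaw": 0}, {"dp": [0, 30, 0], "yaw": 0}, {"dp": [0, 48, 0], "yaw": 0}, {"dp": [0.5, 66, 0], "yaw": 0}, {"dp": [0.5, 84, 0], "yaw": 0}, {"dp": [0.5, 102, 0], "yaw": 0}, {"dp": [0.5, 120, 0], "yaw": 0}, {"dp": [1, 138, 0], "yaw": 0}, {"dp": [1, 153, 0], "yaw": 0}, {"dp": [1, 163, 0], "yaw": 0}, {"dp": [1, 168, 0], "yaw": 0}, {"dp": [1, 168, 0], "yaw": 0}]}}

```text
clock: 28.12
eef_pos: [637.4, 155.7, 28.6]
tcp_rot: [3.141, 0.005, 3.132]
contact_force: [6.4, -1.2, 4.7]
opening: 0.125
grasp_force: 39.8
```

{"api": "carry_out", "payload": {"targets": [{"dp": [0, 2, 0], "yaw": 0}, {"dp": [0, 4, 0], "yaw": 0}, {"dp": [0, 7, 0], "yaw": 0}, {"dp": [0, 7, 0], "yaw": 0}]}}

```text
clock: 28.62
eef_pos: [637.3, 155.8, 28.5]
tcp_rot: [-3.134, 0.004, 3.133]
contact_force: [6.2, -32.1, 9.6]
opening: 0.121
grasp_force: 41.0
```

Carriage is at the loading stop (handle y≈156, about 180 mm of travel). I'll release, move away over brick A, and measure the tray and parts.

{"api": "carry_out", "payload": {"targets": [{"dp": [0, -7, 0], "yaw": 0}, {"dp": [0, -7, 0], "yaw": 0}]}}

```text
clock: 28.88
eef_pos: [637.4, 154.6, 28.6]
tcp_rot: [3.141, 0.005, 3.13]
contact_force: [5.6, -1.0, 4.8]
opening: 0.121
grasp_force: 40.3
```

{"api": "carry_out", "payload": {"targets": [{"dp": [0, 0, 0], "yaw": 0}, {"dp": [0, 0, 0], "yaw": 0}, {"dp": [0, 0, -40], "yaw": 0}, {"dp": [0, 0, -80], "yaw": 0}, {"dp": [0, 0, -80], "yaw": 0}, {"dp": [0, 0, -80], "yaw": 0}], "fingers": -0.5}}

```text
clock: 29.62
eef_pos: [634.0, 154.9, 106.3]
tcp_rot: [-3.141, -0.001, 3.131]
contact_force: [0.3, 0.5, -0.5]
opening: 0.252
grasp_force: 0.0
```

```bash
python3 -c "
from h import *
print(r.sense()['eef_pos'],go(466,285,110,0.951))"
```

```text
[633.95430271 154.86869787 106.26864019] (array([169.3, 128.4,  -3.7]), np.float64(124.9))
```

{"api": "carry_out", "payload": {"targets": [{"dp": [10, 8, -4], "yaw": 10}, {"dp": [25, 19, -4], "yaw": 20}, {"dp": [40, 31, -4], "yaw": 30}, {"dp": [56, 42, -4], "yaw": 40}, {"dp": [72, 55, -4], "yaw": 50}, {"dp": [88, 67, -4], "yaw": 60}, {"dp": [104, 79, -4], "yaw": 70}, {"dp": [120, 91, -4], "yaw": 80}, {"dp": [135, 102, -4], "yaw": 90}, {"dp": [150, 114, -4], "yaw": 100}, {"dp": [163, 124, -4], "yaw": 110}, {"dp": [169, 128, -4], "yaw": 120}], "fingers": 0.3}}

```text
clock: 31.12
eef_pos: [465.2, 284.4, 109.3]
tcp_rot: [-3.14, 0.003, 1.032]
contact_force: [-0.3, 0.4, -0.1]
opening: 0.655
grasp_force: 0.0
```

{"api": "carry_out", "payload": {"targets": [{"dp": [0, 0, 0], "yaw": 5}, {"dp": [0, 0, 0], "yaw": 5}, {"dp": [0, 0, 0], "yaw": 5}]}}

```text
clock: 31.5
eef_pos: [466.6, 284.2, 110.1]
tcp_rot: [-3.141, 0.001, 0.951]
contact_force: [0.1, -0.4, -0.5]
opening: 0.649
grasp_force: 0.0
```

```bash
cat >> h.py <<'E'
def parts(im,c,z=13,smax=110,amin=300):
    hsv=cv2.cvtColor(im,cv2.COLOR_BGR2HSV); out=[]
    m=((hsv[...,1]<smax)).astype(np.uint8); m=cv2.morphologyEx(m,cv2.MORPH_OPEN,np.ones((3,3)))
    for k in cv2.findContours(m,cv2.RETR_EXTERNAL,cv2.CHAIN_APPROX_NONE)[0]:
        if cv2.contourArea(k)<amin: continue
        P=plane(c,k.reshape(-1,2),z)[:,:2].astype(np.float32); q=cv2.minAreaRect(P)
        w,h=q[1]; a=q[2] if w>h else q[2]-90
        if 45<max(w,h)<95 and 20<min(w,h)<50:
            mk=np.zeros_like(m);cv2.drawContours(mk,[k],-1,1,-1)
            out.append((k.reshape(-1,2).mean(0).round(),np.round(q[0],1),np.round(sorted(q[1]),1),round(a,1),np.round(cv2.mean(im,mk)[:3])))
    return out
E
python3 - <<'E'
from h import *
print(r.sense()['eef_pos'],r.sense()['tcp_rot'])
im,c=snap('wrist','w8.png')
for o in parts(im,c,11): print('w',o)
t,ct=snap('top','t8.png')
for o in parts(t,ct,11,amin=60): print('t',o)
# predicted pockets drawn as dots on a crop of tray
P=[[637.3,105.4,38],[636.4,51.9,38],[670.8,-30,38],[598.8,-28.2,38]]
print(proj(ct,P))
a=cv2.resize(t[150:270,250:400],None,fx=5,fy=5,interpolation=cv2.INTER_CUBIC)
for q in proj(ct,P): cv2.circle(a,tuple(int(v) for v in (q-[250,150])*5+2),3,(0,0,255),-1)
cv2.imwrite('pics/t8c.png',a)
E
```

```text
[466.61404288 284.21933933 110.09348165] [-3.14099436e+00  1.39961904e-03  9.51264646e-01]
w (array([315., 230.]), array([467., 285.]), array([37.2, 58.1]), 54.6, array([107., 109., 114.]))
w (array([150., 206.]), array([371.4, 377.2]), array([45.8, 57.6]), -22.7, array([205., 212., 212.]))
w (array([426., 114.]), array([588. , 309.3]), array([26.5, 82. ]), -56.5, array([191., 197., 206.]))
w (array([278.,  34.]), array([529.2, 417.6]), array([37.6, 48.9]), 45.6, array([111., 113., 118.]))
[[282.88957737 202.37839065]
 [304.73084186 202.34699301]
 [337.73740835 188.04033398]
 [337.71225606 216.86781509]]
```

View pics/t8c.png

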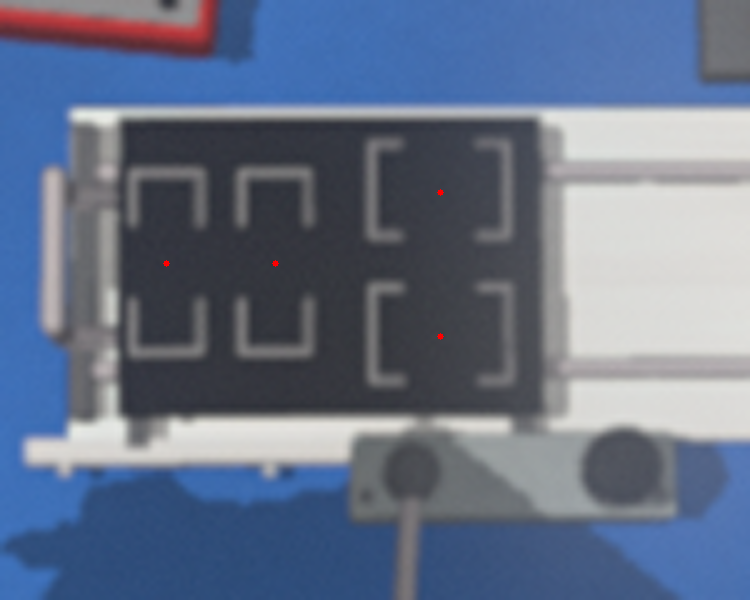

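Predicted pocket points (red dots) sit on the pocket centres, and the lever points at -x. Brick A is at (467,285), 58.1×37.2, dark rather than orange. Grasping it.

{"api": "carry_out", "payload": {"targets": [{"dp": [1, 0, 50], "yaw": 0}, {"dp": [1, 0, 95], "yaw": 0}, {"dp": [1, 0, 125], "yaw": 0}, {"dp": [1, 0, 137], "yaw": 0}, {"dp": [1, 0, 137], "yaw": 0}, {"dp": [1, 0, 137], "yaw": 0}]}}

```text
clock: 32.35
eef_pos: [468.6, 285.9, -25.0]
tcp_rot: [3.141, -0.002, 0.949]
contact_force: [0.1, 0.3, -0.7]
opening: 0.649
grasp_force: 0.0
```

{"api": "carry_out", "payload": {"targets": [{"dp": [0, 0, 0], "yaw": 0}, {"dp": [0, 0, 0], "yaw": 0}, {"dp": [0, 0, 0], "yaw": 0}, {"dp": [0, 0, 0], "yaw": 0}], "fingers": -1, "grip_force": 40}}

```text
clock: 32.85
eef_pos: [468.5, 285.9, -24.7]
tcp_rot: [3.141, -0.002, 0.949]
contact_force: [-0.8, -0.1, 6.5]
opening: 0.419
grasp_force: 39.6
```

{"api": "carry_out", "payload": {"targets": [{"dp": [0, 0, -30], "yaw": 0}, {"dp": [0, 0, -80], "yaw": 0}, {"dp": [0, 0, -120], "yaw": 0}, {"dp": [0, 0, -120], "yaw": 0}, {"dp": [0, 0, -120], "yaw": 0}]}}

```text
clock: 33.48
eef_pos: [467.4, 285.2, 93.9]
tcp_rot: [3.142, -0.0, 0.949]
contact_force: [-0.1, -0.0, -1.4]
opening: 0.414
grasp_force: 40.8
```

```bash
python3 - <<'E'
from h import *
s=r.sense();print(s['eef_pos'],s['opening'],s['grasp_force'])
im,c=snap('wrist','w9.png')
for z in(100,105): print([o for o in parts(im,c,z) ])
print(go(671,-30,92,1.556),go(599.5,-28.2,92,1.556))
E
```

```text
[467.41101794 285.20665659  93.87482792] 0.41384886867046417 40.800116658210754
[(array([31., 28.]), array([436. , 462.4]), array([26.8, 61.7]), -0.2, array([210., 231., 238.]))]
[(array([31., 28.]), array([438.2, 458.9]), array([26. , 59.8]), -0.2, array([210., 231., 238.]))]
(array([-137.3,  349.2,    1.2]), np.float64(-34.8)) (array([-177.5,  290.1,    1.2]), np.float64(-34.8))
```

{"api": "carry_out", "payload": {"targets": [{"dp": [-10, 25, 0], "yaw": -4}, {"dp": [-27, 65, 0], "yaw": -8}, {"dp": [-43, 108, 0], "yaw": -12}, {"dp": [-59, 150, 0], "yaw": -16}, {"dp": [-75, 190, 0], "yaw": -20}, {"dp": [-92, 232, 0], "yaw": -24}, {"dp": [-108, 274, 0], "yaw": -28}, {"dp": [-122, 310, 0], "yaw": -32}, {"dp": [-133, 338, 0], "yaw": -34.8}, {"dp": [-137, 349, 0], "yaw": -34.8}, {"dp": [-137, 349, 0], "yaw": -34.8}, {"dp": [-137, 349, 0], "yaw": -34.8}]}}

```text
clock: 35.02
eef_pos: [670.7, -28.2, 93.3]
tcp_rot: [-3.14, -0.0, 1.557]
contact_force: [-0.1, 0.2, -1.6]
opening: 0.416
grasp_force: 40.8
```

```bash
python3 - <<'E'
from h import *
s=r.sense();print(s['eef_pos'],s['opening'],s['grasp_force'])
print(go(671.2,-28.5,30,1.556))
im,c=snap('wrist','w10.png')
cv2.imwrite('pics/w10.png',im)
E
```

```text
[670.74143619 -28.16250402  93.34348675] 0.4158331371849954 40.785205364227295
(array([-0.3,  0.5, 63.3]), np.float64(0.0))
```

View pics/w10.png

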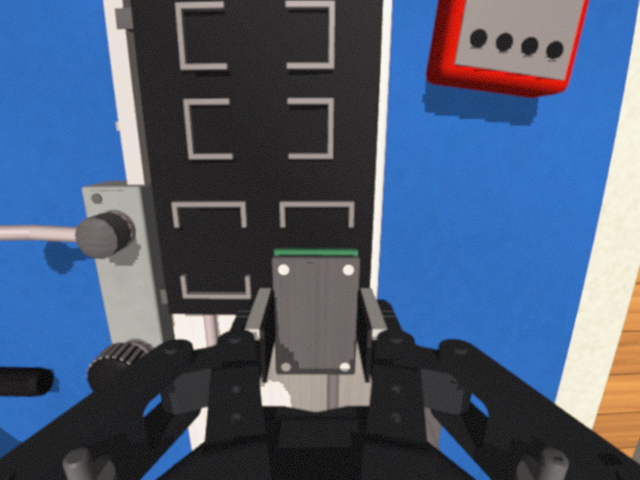

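The brick is held straight, with screw dots at (284,270), (348,270), (286,367) and (344,367). I'll check its centre relative to the TCP.

```bash
python3 - <<'E'
from h import *
s=r.sense();c=cal('wrist')
P=plane(c,[[284,270],[348,270],[286,367],[344,367]],131);print(P.round(1),P.mean(0)-s['eef_pos'])
# pocket B1: top wall outer corners in view
print(plane(c,[[280,203],[354,203]],40.5).round(1))
E
```

```text
[[659.4  -6.7 131. ]
 [686.2  -7.  131. ]
 [658.4 -54.8 131. ]
 [685.1 -55.1 131. ]] [ 1.37577061 -2.79244058 37.40396622]
[[649.3   4.8  40.5]
 [698.    4.2  40.5]]
```

{"api": "carry_out", "payload": {"targets": [{"dp": [0.2, 0.9, 30], "yaw": 0}, {"dp": [0.2, 0.9, 55], "yaw": 0}, {"dp": [0.2, 0.9, 68], "yaw": 0}, {"dp": [0.2, 0.9, 75], "yaw": 0}, {"dp": [0.2, 0.9, 79], "yaw": 0}, {"dp": [0.2, 0.9, 81], "yaw": 0}, {"dp": [0.2, 0.9, 81], "yaw": 0}]}}

```text
clock: 35.95
eef_pos: [672.9, -29.1, 13.3]
tcp_rot: [3.141, 0.0, 1.557]
contact_force: [0.0, -0.2, -0.8]
opening: 0.415
grasp_force: 40.8
```

```bash
python3 - <<'E'
from h import *
s=r.sense();print(s['eef_pos'],s['contact_force'])
E
```

```text
[672.87106392 -29.06941817  13.33092523] [ 0.02214283 -0.21520337 -0.83882526]
```

{"api": "carry_out", "payload": {"targets": [{"dp": [0, 0, 1.5], "yaw": 0}, {"dp": [0, 0, 1.5], "yaw": 0}]}}

```text
clock: 36.2
eef_pos: [672.6, -29.1, 11.5]
tcp_rot: [3.141, 0.0, 1.557]
contact_force: [0.6, -0.2, -1.3]
opening: 0.416
grasp_force: 40.8
```

{"api": "carry_out", "payload": {"targets": [{"dp": [0, 0, 0], "yaw": 0}, {"dp": [0, 0, 0], "yaw": 0}, {"dp": [0, 0, 0], "yaw": 0}, {"dp": [0, 0, -40], "yaw": 0}, {"dp": [0, 0, -90], "yaw": 0}, {"dp": [0, 0, -95], "yaw": 0}, {"dp": [0, 0, -95], "yaw": 0}], "fingers": 0.1}}

```text
clock: 37.08
eef_pos: [672.5, -29.0, 106.5]
tcp_rot: [3.141, 0.0, 1.557]
contact_force: [-0.4, -0.0, -1.0]
opening: 0.554
grasp_force: 0.0
```

```bash
python3 - <<'E'
from h import *
s=r.sense();print(s['eef_pos'],s['contact_force'])
t,ct=snap('top','t11.png')
for o in parts(t,ct,11,amin=60): print('t',o)
im,c=snap('wrist','w11.png')
hsv=cv2.cvtColor(im,cv2.COLOR_BGR2HSV)
g=(im.max(2)>75)&(im.max(2)<170)&(hsv[...,1]<60)
# brick top in tray: expected area
u,v=proj(c,[[671.5,-30,49]])[0].astype(int);print(u,v)
n,l,st,ce=cv2.connectedComponentsWithStats(g.astype(np.uint8))
for k in range(1,n):
  if st[k,4]>800: print(st[k],ce[k].round(), plane(c,[ce[k]],49).round(1))
print(go(532,421,100,0.79))
E
```

```text
[672.53429102 -29.00439457 106.48959465] [-0.44304292 -0.03297565 -1.04560644]
313 249
[   2    0  168  355 5249] [125. 202.] [[544.4   5.9  49. ]]
[ 247    0  131  413 2420] [329. 343.] [[ 682.4 -105.1   49. ]]
[ 447    0  121   81 7186] [507.  35.] [[790.1 104.3  49. ]]
[180   6  51  67 884] [198.  40.] [[604.3 102.7  49. ]]
[188  99  48  58 842] [205. 127.] [[604.   52.9  49. ]]
[286  98  46  59 834] [316. 127.] [[674.2  51.8  49. ]]
[ 279  196   73   96 5043] [316. 245.] [[673.6 -26.4  49. ]]
[ 184  267   73   76 1270] [230. 299.] [[610.4 -67.3  49. ]]
(array([ 448. , -145.8,    4.9]), np.float64(43.9))
```

Brick 1 is in its pocket. Next is brick 2.

{"api": "carry_out", "payload": {"targets": [{"dp": [25, -8, 0], "yaw": 4}, {"dp": [70, -23, 0], "yaw": 8}, {"dp": [118, -38, 0], "yaw": 12}, {"dp": [166, -54, 0], "yaw": 16}, {"dp": [214, -70, 0], "yaw": 20}, {"dp": [262, -85, 0], "yaw": 25}, {"dp": [310, -101, 0], "yaw": 30}, {"dp": [358, -116, 0], "yaw": 35}, {"dp": [400, -130, 0], "yaw": 40}, {"dp": [432, -141, 0], "yaw": 44}, {"dp": [447, -146, 0], "yaw": 44}, {"dp": [447, -146, 0], "yaw": 44}], "fingers": 0.3}}

```text
clock: 38.67
eef_pos: [532.3, 420.0, 105.3]
tcp_rot: [-3.142, 0.002, 0.792]
contact_force: [0.0, -0.0, -0.8]
opening: 0.647
grasp_force: 0.0
```

{"api": "carry_out", "payload": {"targets": [{"dp": [0, 0, 0], "yaw": 0}, {"dp": [0, 0, 0], "yaw": 0}]}}

```text
clock: 38.92
eef_pos: [533.4, 418.7, 106.3]
tcp_rot: [3.141, 0.0, 0.788]
contact_force: [0.6, -0.3, -0.2]
opening: 0.648
grasp_force: 0.0
```

```bash
python3 - <<'E'
from h import *
s=r.sense();print(s['eef_pos'],s['tcp_rot'])
im,c=snap('wrist','w12.png')
for o in parts(im,c,11,amin=300): print(o); 
for o in parts(im,c,11,amin=300):
  if abs(o[1][0]-531)<60 and abs(o[1][1]-419)<60: print(go(*o[1],-26,np.radians(o[3])))
E
```

```text
[533.43533902 418.72322389 106.33630374] [3.14140117e+00 3.00488116e-04 7.87911708e-01]
(array([450., 276.]), array([588. , 311.6]), array([28.5, 82.4]), -56.7, array([183., 189., 197.]))
(array([313., 230.]), array([533.3, 421.6]), array([37.1, 58.9]), 45.2, array([107., 109., 114.]))
(array([  1.8,  -2. , 132.4]), np.float64(-0.1))
```

{"api": "carry_out", "payload": {"targets": [{"dp": [1, -1.5, 50], "yaw": 0}, {"dp": [1, -1.5, 95], "yaw": 0}, {"dp": [1, -1.5, 120], "yaw": 0}, {"dp": [1, -1.5, 132], "yaw": 0}, {"dp": [1, -1.5, 132], "yaw": 0}, {"dp": [1, -1.5, 132], "yaw": 0}]}}

```text
clock: 39.72
eef_pos: [533.4, 422.3, -24.3]
tcp_rot: [3.141, -0.002, 0.789]
contact_force: [-1.1, -0.2, -0.3]
opening: 0.649
grasp_force: 0.0
```

{"api": "carry_out", "payload": {"targets": [{"dp": [0, 0, 0], "yaw": 0}, {"dp": [0, 0, 0], "yaw": 0}, {"dp": [0, 0, 0], "yaw": 0}, {"dp": [0, 0, 0], "yaw": 0}], "fingers": -1, "grip_force": 40}}

```text
clock: 40.22
eef_pos: [533.3, 422.4, -24.0]
tcp_rot: [3.141, -0.002, 0.789]
contact_force: [-1.1, -1.8, 5.6]
opening: 0.413
grasp_force: 40.0
```

{"api": "carry_out", "payload": {"targets": [{"dp": [0, 0, -30], "yaw": 0}, {"dp": [0, 0, -80], "yaw": 0}, {"dp": [0, 0, -120], "yaw": 0}, {"dp": [0, 0, -120], "yaw": 0}, {"dp": [0, 0, -120], "yaw": 0}]}}

```text
clock: 40.85
eef_pos: [532.2, 421.5, 94.2]
tcp_rot: [-3.142, 0.0, 0.789]
contact_force: [-0.2, -0.7, -1.1]
opening: 0.42
grasp_force: 40.4
```

```bash
python3 - <<'E'
from h import *
s=r.sense();print(s['eef_pos'],s['opening'],s['grasp_force'])
print(go(600,-28.5,93,1.556))
E
```

```text
[532.16799764 421.50454504  94.16638855] 0.4197235221065326 40.37567853927612
(array([-271.5,  365.3,    1.2]), np.float64(-44.0))
```

{"api": "carry_out", "payload": {"targets": [{"dp": [-15, 20, 0], "yaw": -4}, {"dp": [-42, 56, 0], "yaw": -8}, {"dp": [-72, 97, 0], "yaw": -12}, {"dp": [-102, 137, 0], "yaw": -17}, {"dp": [-132, 178, 0], "yaw": -22}, {"dp": [-162, 218, 0], "yaw": -27}, {"dp": [-192, 258, 0], "yaw": -32}, {"dp": [-222, 299, 0], "yaw": -37}, {"dp": [-248, 334, 0], "yaw": -41}, {"dp": [-266, 358, 0], "yaw": -44}, {"dp": [-271.5, 365.5, 0], "yaw": -44}, {"dp": [-271.5, 365.5, 0], "yaw": -44}]}}

```text
clock: 42.35
eef_pos: [599.8, -28.4, 93.4]
tcp_rot: [-3.14, -0.0, 1.555]
contact_force: [0.4, 0.8, -0.2]
opening: 0.417
grasp_force: 40.3
```

{"api": "carry_out", "payload": {"targets": [{"dp": [0, 0, 0], "yaw": 0}, {"dp": [0, 0, 0], "yaw": 0}]}}

```text
clock: 42.6
eef_pos: [600.3, -27.4, 94.3]
tcp_rot: [-3.141, -0.0, 1.558]
contact_force: [0.4, 0.0, -0.5]
opening: 0.416
grasp_force: 40.3
```

```bash
python3 - <<'E'
from h import *
s=r.sense();e=s['eef_pos'];print(e,s['grasp_force'],s['tcp_rot'][2])
im,c=snap('wrist','w13.png')
g=cv2.cvtColor(im,cv2.COLOR_BGR2GRAY)
m=(g>150).astype(np.uint8)
n,l,st,ce=cv2.connectedComponentsWithStats(m)
pts=[ce[k] for k in range(1,n) if 15<st[k,4]<200 and 270<ce[k][0]<362 and 255<ce[k][1]<385]
print(np.round(pts)); 
if len(pts)>=2: P=plane(c,pts,131);print(P.round(1)-e)
m2=((g>90)).astype(np.uint8);n,l,st,ce=cv2.connectedComponentsWithStats(m2)
for k in range(1,n):
  if st[k,4]>150 and st[k,4]<6000: print(st[k],plane(c,[st[k,:2],st[k,:2]+[st[k,2],0]],40.5).round(1)[:,:2].tolist())
E
```

```text
[600.34042125 -27.3719944   94.26833503] 40.34718096256256 1.5576988689979308
[[286. 364.]]
[ 295    0   53   70 1283] [[591.8, 123.6], [622.2, 123.3]]
[ 403    0   54   71 1243] [[653.9, 123.2], [685.4, 123.5]]
[ 297   96   49   63 1071] [[591.6, 71.4], [621.5, 71.0]]
[ 398   97   51   63 1031] [[653.4, 70.3], [684.9, 70.2]]
[276 200  77  28 817] [[576.1, 7.4], [626.9, 6.8]]
[360 287  28  54 742] [[633.1, -55.8], [653.1, -56.0]]
[143 394  19  23 169] [[461.1, -148.5], [476.8, -148.3]]
[470 394  19  23 171] [[724.5, -151.2], [740.2, -151.8]]
[ 423  405   68   75 1417] [[687.2, -161.0], [743.6, -162.9]]
[ 141  406   67   74 1415] [[457.3, -160.6], [512.9, -160.0]]
[ 63 451  28  29 618] [[376.5, -212.4], [402.7, -211.2]]
[540 451  29  29 609] [[796.1, -215.7], [823.3, -217.6]]
[ 99 462  15  18 169] [[407.1, -224.0], [421.1, -223.4]]
[518 462  16  18 180] [[778.4, -227.6], [793.3, -228.5]]
```

{"api": "carry_out", "payload": {"targets": [{"dp": [0.3, 0.8, 30], "yaw": 0}, {"dp": [0.3, 0.8, 55], "yaw": 0}, {"dp": [0.3, 0.8, 68], "yaw": 0}, {"dp": [0.3, 0.8, 76], "yaw": 0}, {"dp": [0.3, 0.8, 80], "yaw": 0}, {"dp": [0.3, 0.8, 82], "yaw": 0}, {"dp": [0.3, 0.8, 82], "yaw": 0}]}}

```text
clock: 43.52
eef_pos: [601.6, -28.2, 12.8]
tcp_rot: [3.141, 0.0, 1.557]
contact_force: [0.0, -0.5, -0.4]
opening: 0.416
grasp_force: 40.4
```

{"api": "carry_out", "payload": {"targets": [{"dp": [0, 0, 1], "yaw": 0}, {"dp": [0, 0, 1], "yaw": 0}]}}

```text
clock: 43.78
eef_pos: [601.7, -28.2, 11.9]
tcp_rot: [3.141, 0.0, 1.557]
contact_force: [0.0, -0.4, 3.5]
opening: 0.416
grasp_force: 40.8
```

```bash
python3 - <<'E'
from h import *
s=r.sense();print(s['eef_pos'],s['contact_force'])
E
```

```text
[601.67230124 -28.20552564  11.92043871] [ 8.42281609e-04 -4.03826264e-01  3.49721053e+00]
```

{"api": "carry_out", "payload": {"targets": [{"dp": [0, 0, 0], "yaw": 0}, {"dp": [0, 0, 0], "yaw": 0}, {"dp": [0, 0, 0], "yaw": 0}, {"dp": [0, 0, -40], "yaw": 0}, {"dp": [0, 0, -90], "yaw": 0}, {"dp": [0, 0, -95], "yaw": 0}, {"dp": [0, 0, -95], "yaw": 0}], "fingers": 0.1}}

```text
clock: 44.65
eef_pos: [601.3, -28.2, 106.4]
tcp_rot: [3.141, 0.0, 1.557]
contact_force: [-0.5, -1.3, -1.7]
opening: 0.549
grasp_force: 0.0
```

```bash
python3 - <<'E'
from h import *
print(r.sense()['eef_pos'],go(588,310,105,2.154))
E
```

```text
[601.26441624 -28.15464338 106.41057662] (array([337.9, -18. ,   1.4]), np.float64(-34.2))
```

{"api": "carry_out", "payload": {"targets": [{"dp": [25, -1, 0], "yaw": -4}, {"dp": [65, -3, 0], "yaw": -8}, {"dp": [105, -5, 0], "yaw": -12}, {"dp": [145, -8, 0], "yaw": -16}, {"dp": [185, -10, 0], "yaw": -20}, {"dp": [225, -12, 0], "yaw": -24}, {"dp": [265, -14, 0], "yaw": -28}, {"dp": [300, -16, 0], "yaw": -32}, {"dp": [328, -17, 0], "yaw": -34}, {"dp": [338, -18, 0], "yaw": -34}, {"dp": [338, -18, 0], "yaw": -34}, {"dp": [338, -18, 0], "yaw": -34}], "fingers": 0}}

```text
clock: 46.15
eef_pos: [587.9, 308.8, 105.9]
tcp_rot: [-3.14, 0.0, 2.149]
contact_force: [0.2, -0.6, 0.5]
opening: 0.499
grasp_force: 0.0
```

```bash
python3 - <<'E'
from h import *
s=r.sense();print(s['eef_pos'],s['tcp_rot'])
im,c=snap('wrist','w14.png')
for o in parts(im,c,11,amin=300): print(o)
for o in parts(im,c,11,amin=300):
  if abs(o[1][0]-588)<60 and abs(o[1][1]-310)<60: print(go(*o[1],-27,np.radians(o[3])+np.pi))
E
```

```text
[587.88925333 308.84359171 105.85523374] [-3.14042674e+00  2.08752003e-04  2.14902389e+00]
(array([ 22., 313.]), array([407.5, 102. ]), array([22.7, 46.1]), -5.0, array([145., 137., 145.]))
(array([314., 229.]), array([588.2, 309.5]), array([25.5, 81.3]), -56.4, array([207., 212., 219.]))
(array([15., 96.]), array([347.7, 276. ]), array([31.9, 57.5]), -69.7, array([65., 68., 72.]))
(array([  0.5,   0.5, 133.1]), np.float64(-0.5))
```

{"api": "carry_out", "payload": {"targets": [{"dp": [0, 0.5, 50], "yaw": -0.5}, {"dp": [0, 0.5, 95], "yaw": -0.5}, {"dp": [0, 0.5, 120], "yaw": -0.5}, {"dp": [0, 0.5, 129], "yaw": -0.5}, {"dp": [0, 0.5, 129], "yaw": -0.5}, {"dp": [0, 0.5, 129], "yaw": -0.5}]}}

```text
clock: 46.95
eef_pos: [589.5, 310.6, -21.2]
tcp_rot: [3.139, 0.0, 2.158]
contact_force: [-0.1, 0.4, 0.8]
opening: 0.5
grasp_force: 0.0
```

{"api": "carry_out", "payload": {"targets": [{"dp": [0, 0, 0], "yaw": 0}, {"dp": [0, 0, 0], "yaw": 0}, {"dp": [0, 0, 0], "yaw": 0}, {"dp": [0, 0, 0], "yaw": 0}], "fingers": -1, "grip_force": 40}}

```text
clock: 47.45
eef_pos: [589.3, 310.7, -21.2]
tcp_rot: [3.14, 0.0, 2.159]
contact_force: [-0.8, -0.4, 5.1]
opening: 0.261
grasp_force: 39.1
```

{"api": "carry_out", "payload": {"targets": [{"dp": [0, 0, -30], "yaw": 0}, {"dp": [0, 0, -80], "yaw": 0}, {"dp": [0, 0, -120], "yaw": 0}, {"dp": [0, 0, -120], "yaw": 0}, {"dp": [0, 0, -120], "yaw": 0}]}}

```text
clock: 48.08
eef_pos: [588.1, 310.2, 97.2]
tcp_rot: [-3.141, -0.0, 2.159]
contact_force: [0.6, -0.8, -1.4]
opening: 0.26
grasp_force: 39.5
```

```bash
python3 - <<'E'
from h import *
s=r.sense();print(s['eef_pos'],s['opening'],s['grasp_force'])
print(go(638,53,94,3.127))
E
```

```text
[588.09515686 310.18762078  97.19807961] 0.25984021982638433 39.47711527347565
(array([-241.7, -101.2,    3.2]), np.float64(-55.5))
```

{"api": "carry_out", "payload": {"targets": [{"dp": [-15, -6, 0], "yaw": -6}, {"dp": [-42, -17, 0], "yaw": -12}, {"dp": [-72, -30, 0], "yaw": -18}, {"dp": [-102, -43, 0], "yaw": -24}, {"dp": [-132, -55, 0], "yaw": -30}, {"dp": [-162, -68, 0], "yaw": -36}, {"dp": [-192, -80, 0], "yaw": -42}, {"dp": [-218, -91, 0], "yaw": -48}, {"dp": [-236, -99, 0], "yaw": -54}, {"dp": [-241.5, -101, 0], "yaw": -55.5}, {"dp": [-241.5, -101, 0], "yaw": -55.5}, {"dp": [-241.5, -101, 0], "yaw": -55.5}]}}

```text
clock: 49.58
eef_pos: [638.0, 54.2, 97.0]
tcp_rot: [3.141, -0.001, 3.127]
contact_force: [-0.5, -0.4, -0.2]
opening: 0.257
grasp_force: 39.5
```

{"api": "carry_out", "payload": {"targets": [{"dp": [0, 0, 0], "yaw": 0}, {"dp": [0, 0, 0], "yaw": 0}]}}

```text
clock: 49.82
eef_pos: [638.4, 53.9, 97.4]
tcp_rot: [3.142, 0.0, 3.128]
contact_force: [-0.2, 0.6, 0.6]
opening: 0.257
grasp_force: 39.5
```

```bash
python3 - <<'E'
from h import *
s=r.sense();e=s['eef_pos'];print(e,s['tcp_rot'],s['grasp_force'])
im,c=snap('wrist','w15.png')
bt=e[2]+21.2; print(go(638,52.5,15,3.127))
print(proj(c,[[x,y,bt+13] for x in(e[0]-40,e[0]+40) for y in (e[1]-12,e[1]+12)]).round())
cv2.imwrite('pics/w15.png',im)
E
```

```text
[638.35636125  53.85892619  97.43231279] [3.14156469e+00 4.35030814e-05 3.12775436e+00] 39.465622901916504
(array([ 0.4, -1.3, 82.4]), np.float64(0.0))
[[282. 219.]
 [341. 219.]
 [289. 382.]
 [339. 381.]]
```

View pics/w15.png

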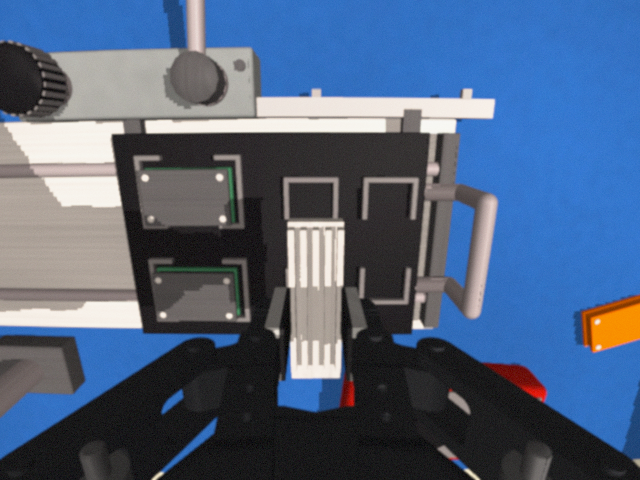

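Both bricks sit in their pockets and the drive is held centred (rows 221–379). Lowering it into long pocket 2.

{"api": "carry_out", "payload": {"targets": [{"dp": [0.3, -1.2, 30], "yaw": 0}, {"dp": [0.3, -1.2, 55], "yaw": 0}, {"dp": [0.3, -1.2, 68], "yaw": 0}, {"dp": [0.3, -1.2, 76], "yaw": 0}, {"dp": [0.3, -1.2, 80], "yaw": 0}, {"dp": [0.3, -1.2, 82], "yaw": 0}, {"dp": [0.3, -1.2, 82], "yaw": 0}]}}

```text
clock: 50.75
eef_pos: [638.2, 52.2, 15.7]
tcp_rot: [3.142, 0.0, 3.127]
contact_force: [-1.2, -0.5, -0.9]
opening: 0.261
grasp_force: 39.4
```

{"api": "carry_out", "payload": {"targets": [{"dp": [0, 0, 1], "yaw": 0}, {"dp": [0, 0, 1], "yaw": 0}]}}

```text
clock: 51.0
eef_pos: [638.2, 52.2, 14.9]
tcp_rot: [3.142, 0.0, 3.127]
contact_force: [-2.4, 0.4, 3.5]
opening: 0.262
grasp_force: 39.9
```

{"api": "carry_out", "payload": {"targets": [{"dp": [0, 0, 0], "yaw": 0}, {"dp": [0, 0, 0], "yaw": 0}, {"dp": [0, 0, 0], "yaw": 0}, {"dp": [0, 0, -40], "yaw": 0}, {"dp": [0, 0, -85], "yaw": 0}, {"dp": [0, 0, -90], "yaw": 0}, {"dp": [0, 0, -90], "yaw": 0}], "fingers": -0.15}}

```text
clock: 51.88
eef_pos: [638.1, 52.2, 104.5]
tcp_rot: [3.142, 0.001, 3.128]
contact_force: [0.2, -0.6, -0.3]
opening: 0.425
grasp_force: 0.0
```

{"api": "carry_out", "payload": {"targets": [{"dp": [0, 40, 0], "yaw": 0}, {"dp": [0, 90, 0], "yaw": 0}, {"dp": [0, 130, 0], "yaw": 0}, {"dp": [0, 135, 0], "yaw": 0}, {"dp": [0, 135, 0], "yaw": 0}, {"dp": [0, 135, 0], "yaw": 0}], "fingers": -1}}

```text
clock: 52.62
eef_pos: [639.6, 185.9, 103.7]
tcp_rot: [-3.141, -0.001, 3.127]
contact_force: [0.1, -0.3, 0.1]
opening: 0.002
grasp_force: 0.0
```

```bash
python3 - <<'E'
from h import *
s=r.sense();print(s['eef_pos'],s['opening'],s['contact_force'])
print(go(636.5,187,28,3.127))
im,c=snap('wrist','w16.png');cv2.imwrite('pics/w16.png',im)
t,ct=snap('top','t16.png')
g=cv2.cvtColor(t,cv2.COLOR_BGR2GRAY)
# decoys / other loose parts on mat: orange + grey blobs now vs start
t0=cv2.imread('pics/top0.png'); d=cv2.absdiff(t,t0).max(2)[:, :235]; m=(d>60).astype(np.uint8)
n,l,st,ce=cv2.connectedComponentsWithStats(m)
print([(st[k].tolist()) for k in range(1,n) if st[k,4]>40])
E
```

```text
[639.64421996 185.8606807  103.68987787] 0.0016562473937058431 [ 0.11241096 -0.30254252  0.06102713]
(array([ 3.2,  1.1, 75.7]), np.float64(-0.0))
[[158, 107, 77, 245, 15279], [144, 237, 27, 25, 331], [159, 351, 9, 13, 90], [0, 371, 59, 47, 1582], [56, 395, 179, 85, 3218], [59, 424, 64, 22, 577], [0, 436, 18, 28, 288], [14, 455, 37, 25, 627], [0, 471, 19, 9, 94]]
```

```bash
python3 - <<'E'
from h import *
im=cv2.imread('pics/w16.png'); c=cal('wrist')
g=cv2.cvtColor(im,cv2.COLOR_BGR2GRAY)
print(proj(c,[[637,52,49],[600,-28,49],[672,-30,49]]).round())
m=((g>140)).astype(np.uint8);n,l,st,ce=cv2.connectedComponentsWithStats(m)
for k in range(1,n):
  if 200<st[k,4]<9000:
    P=plane(c,np.argwhere(l==k)[:,::-1],47)[:,:2].astype(np.float32);q=cv2.minAreaRect(P);print(st[k],np.round(q[0],1),np.round(q[1],1),round(q[2],1))
cv2.imwrite('pics/w16c.png',im[:,:400])
E
```

```text
[[122. 244.]
 [  1. 194.]
 [ 24. 291.]]
[ 27 158  35  56 383] [593.2   9.3] [40.5 15.9] 20.6
[ 18 173  20  20 203] [592.8  -8. ] [12.1 12.9] 88.2
[  93  178   62  122 3851] [635.7  55.9] [35.7 88.9] 89.3
[169 178  56  41 632] [606.  107.8] [35.6 27.2] 89.1
[181 268  50  34 400] [669.  106.9] [35.6 26. ] 89.0
[309 390  14  22 268] [772.9 185.3] [10.7 21.2] 89.2
[585 407  55  26 347] [796.9 440.4] [20.7 49.7] 26.1
[507 448  17  25 295] [844.9 362.5] [29.5 11.8] 0.0
```

{"api": "carry_out", "payload": {"targets": [{"dp": [3, 2, 30], "yaw": 0}, {"dp": [3, 2, 60], "yaw": 0}, {"dp": [3, 2, 75], "yaw": 0}, {"dp": [3, 2, 75], "yaw": 0}, {"dp": [3, 2, 75], "yaw": 0}]}}

```text
clock: 53.35
eef_pos: [637.9, 189.2, 30.5]
tcp_rot: [3.141, 0.001, 3.127]
contact_force: [-0.5, 1.0, -0.9]
opening: -0.001
grasp_force: 0.0
```

The drive lies square in the pocket. Pushing the carriage home.

{"api": "carry_out", "payload": {"targets": [{"dp": [0, -6, 0], "yaw": 0}, {"dp": [0, -12, 0], "yaw": 0}, {"dp": [0, -22, 0], "yaw": 0}, {"dp": [0, -36, 0], "yaw": 0}, {"dp": [0, -52, 0], "yaw": 0}, {"dp": [0, -68, 0], "yaw": 0}, {"dp": [0, -84, 0], "yaw": 0}, {"dp": [0, -100, 0], "yaw": 0}, {"dp": [0, -116, 0], "yaw": 0}, {"dp": [0, -132, 0], "yaw": 0}, {"dp": [0, -146, 0], "yaw": 0}, {"dp": [0, -156, 0], "yaw": 0}]}}

```text
clock: 54.85
eef_pos: [634.5, 32.2, 29.2]
tcp_rot: [-3.142, -0.001, 3.127]
contact_force: [1.0, 1.2, 1.4]
opening: -0.0
grasp_force: 0.8
```

{"api": "carry_out", "payload": {"targets": [{"dp": [0, -8, 0], "yaw": 0}, {"dp": [0, -16, 0], "yaw": 0}, {"dp": [0, -22, 0], "yaw": 0}, {"dp": [0, -26, 0], "yaw": 0}, {"dp": [0, -28, 0], "yaw": 0}, {"dp": [0, -28, 0], "yaw": 0}]}}

```text
clock: 55.6
eef_pos: [634.5, 5.1, 29.4]
tcp_rot: [-3.141, 0.0, 3.128]
contact_force: [-0.4, -0.9, -0.1]
opening: 0.004
grasp_force: 0.0
```

{"api": "carry_out", "payload": {"targets": [{"dp": [0, -2, 0], "yaw": 0}, {"dp": [0, -4, 0], "yaw": 0}, {"dp": [0, -4, 0], "yaw": 0}]}}

```text
clock: 55.98
eef_pos: [634.4, 1.1, 29.4]
tcp_rot: [-3.141, 0.0, 3.128]
contact_force: [0.7, -0.2, -0.8]
opening: -0.002
grasp_force: 0.0
```

```bash
python3 - <<'E'
from h import *
im,c=snap('wrist','w17.png'); t,ct=snap('top','t17.png')
e=r.sense()['eef_pos']
print(proj(c,[[e[0],y,70] for y in (-23,-10,0)]).round(), proj(c,[e+[0,0,28]]).round())
a=cv2.resize(t[150:270,255:455],None,fx=2,fy=2.0,interpolation=cv2.INTER_CUBIC)
b=np.zeros((480,400,3),np.uint8);b[:240]=a
b[240:]=cv2.resize(cv2.imread('pics/scene0.png')[0:1,0:1],(400,240))
s,_=snap('scene','s17.png'); b[240:]=cv2.resize(s[190:340,200:450],(400,240))
cv2.imwrite('pics/c17.png',np.hstack([b,im[:,120:520]]))
E
```

```text
[[256. 315.]
 [287. 314.]
 [310. 314.]] [[313. 301.]]
```

View pics/c17.png

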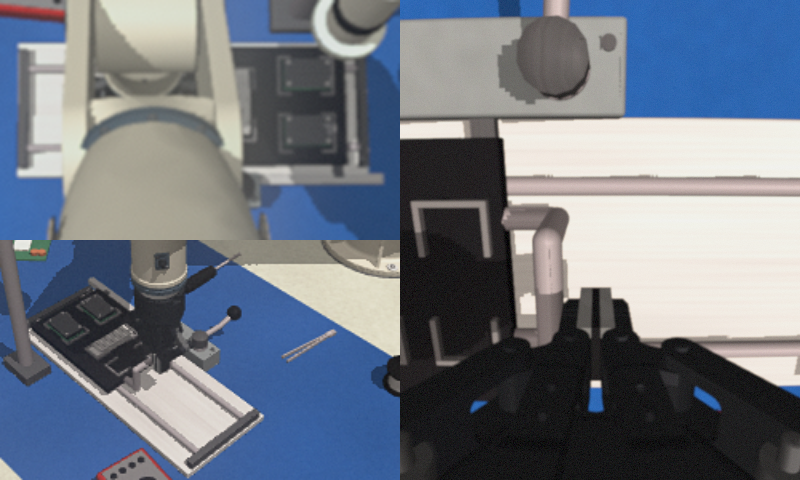

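The handle is at u≈268, or y≈-18, so it is about 5 mm short of home and ahead of the fingers. Pushing on slowly until the stop is felt.

{"api": "carry_out", "payload": {"targets": [{"dp": [0, -2, 0], "yaw": 0}, {"dp": [0, -4, 0], "yaw": 0}, {"dp": [0, -6, 0], "yaw": 0}, {"dp": [0, -8, 0], "yaw": 0}, {"dp": [0, -8, 0], "yaw": 0}]}}

```text
clock: 56.75
eef_pos: [634.3, -5.5, 29.4]
tcp_rot: [3.14, 0.0, 3.127]
contact_force: [-0.1, 8.8, 0.2]
opening: -0.0
grasp_force: 4.3
```

{"api": "carry_out", "payload": {"targets": [{"dp": [0, -1, 0], "yaw": 0}, {"dp": [0, -2, 0], "yaw": 0}, {"dp": [0, -3, 0], "yaw": 0}, {"dp": [0, -3, 0], "yaw": 0}]}}

```text
clock: 57.25
eef_pos: [634.3, -5.9, 29.4]
tcp_rot: [3.137, -0.0, 3.126]
contact_force: [-0.3, 21.6, -0.4]
opening: -0.001
grasp_force: 10.6
```

{"api": "carry_out", "payload": {"targets": [{"dp": [0, 15, 0], "yaw": 0}, {"dp": [0, 20, -40], "yaw": 0}, {"dp": [0, 20, -70], "yaw": 0}, {"dp": [40, 18, -72], "yaw": 1}, {"dp": [90, 14, -72], "yaw": 2}, {"dp": [140, 9, -72], "yaw": 3}, {"dp": [175, 5, -72], "yaw": 4}, {"dp": [181, 3, -72], "yaw": 4}, {"dp": [181, 3, -72], "yaw": 4}, {"dp": [181, 3, -72], "yaw": 4}], "fingers": 0}}

```text
clock: 58.5
eef_pos: [454.8, -4.3, 101.6]
tcp_rot: [3.142, 0.001, 3.058]
contact_force: [-0.1, 0.5, -0.1]
opening: 0.502
grasp_force: 0.0
```

```bash
python3 - <<'E'
from h import *
s=r.sense();print(s['eef_pos'],s['opening'])
im,c=snap('wrist','w18.png'); q=proj(c,[[452.8,-6.3,66]])[0];print(q)
u,v=q.astype(int);g=im[v-30:v+30,u-30:u+30].max(2);m=(g<70).astype(np.uint8);n,l,st,ce=cv2.connectedComponentsWithStats(m)
for k in range(1,n):
  if st[k,4]>80: print(st[k],ce[k]+[u-30,v-30],plane(c,[ce[k]+[u-30,v-30]],66))
print(go(452.8,-6.3,21,3.056))
t,ct=snap('top','t18.png')
E
```

```text
[454.80730548  -4.25503227 101.63915642] 0.5023947169614881
[309.85979809 252.43446524]
[  13   14   38   38 1092] [310.27014652 254.22710623] [[454.01930517  -6.14533704  66.        ]]
(array([ 1.6, -2.2, 80.5]), np.float64(0.1))
```

Ball is found at (454,-6), as predicted. Descend and swing it back.

{"api": "carry_out", "payload": {"targets": [{"dp": [0.5, -2, 30], "yaw": 0}, {"dp": [0.5, -2, 60], "yaw": 0}, {"dp": [0.5, -2, 80], "yaw": 0}, {"dp": [0.5, -2, 80], "yaw": 0}, {"dp": [0.5, -2, 80], "yaw": 0}]}}

```text
clock: 59.22
eef_pos: [453.3, -6.2, 21.8]
tcp_rot: [3.142, 0.0, 3.058]
contact_force: [0.8, -0.1, 0.5]
opening: 0.5
grasp_force: 0.0
```

```bash
python3 -c "
from h import *
px,py=530.8,-13
s=r.sense();print(s['eef_pos'],s['contact_force'])
for a in np.linspace(1.5,-.06,13)[1:]:
    R=78; t=np.pi/2-.015+a
    print(go(px+R*np.cos(t),py+R*np.sin(t),22,1.556+a))
"
```

```text
[453.28813954  -6.15394927  21.8122793 ] [ 0.81866536 -0.08837676  0.48832898]
(array([-0.5,  9.9, -0.2]), np.float64(7.6))
(array([-2.5, 19.9, -0.2]), np.float64(15.0))
(array([-5.7, 29.5, -0.2]), np.float64(22.4))
(array([-10.2,  38.6,  -0.2]), np.float64(29.9))
(array([-15.8,  47. ,  -0.2]), np.float64(37.3))
(array([-22.5,  54.6,  -0.2]), np.float64(44.8))
(array([-30.1,  61.3,  -0.2]), np.float64(52.2))
(array([-38.5,  67. ,  -0.2]), np.float64(59.7))
(array([-47.5,  71.5,  -0.2]), np.float64(67.1))
(array([-57.1,  74.9,  -0.2]), np.float64(74.6))
(array([-67. ,  76.9,  -0.2]), np.float64(82.0))
(array([-77.1,  77.7,  -0.2]), np.float64(89.5))
```

{"api": "carry_out", "payload": {"targets": [{"dp": [-0.5, 9.9, 0], "yaw": 7.6}, {"dp": [-2.5, 19.9, 0], "yaw": 15}, {"dp": [-5.7, 29.5, 0], "yaw": 22.4}, {"dp": [-10.2, 38.6, 0], "yaw": 29.9}, {"dp": [-15.8, 47, 0], "yaw": 37.3}, {"dp": [-22.5, 54.6, 0], "yaw": 44.8}, {"dp": [-30, 61.3, 0], "yaw": 52.2}, {"dp": [-38.5, 67, 0], "yaw": 59.7}, {"dp": [-47.5, 71.5, 0], "yaw": 67}, {"dp": [-57, 75, 0], "yaw": 74.6}, {"dp": [-67, 77, 0], "yaw": 82}, {"dp": [-77, 77.7, 0], "yaw": 89.5}]}}

```text
clock: 60.72
eef_pos: [536.2, 64.9, 22.4]
tcp_rot: [3.141, -0.0, 1.492]
contact_force: [-1.7, -1.2, 0.6]
opening: 0.498
grasp_force: 0.9
```

{"api": "carry_out", "payload": {"targets": [{"dp": [0, 1, 0], "yaw": 0}, {"dp": [0, 3, 0], "yaw": 0}, {"dp": [0, 3, 0], "yaw": 0}]}}

```text
clock: 61.1
eef_pos: [538.7, 64.6, 21.6]
tcp_rot: [3.141, -0.0, 1.497]
contact_force: [-0.9, 0.5, 0.4]
opening: 0.497
grasp_force: 0.3
```

{"api": "carry_out", "payload": {"targets": [{"dp": [0, 1, 0], "yaw": 0}, {"dp": [0, 3, 0], "yaw": 0}, {"dp": [0, 3, 0], "yaw": 0}]}}

```text
clock: 61.48
eef_pos: [540.4, 64.4, 21.1]
tcp_rot: [-3.139, 0.0, 1.496]
contact_force: [-5.3, 2.3, 3.6]
opening: 0.502
grasp_force: 2.8
```

{"api": "carry_out", "payload": {"targets": [{"dp": [0, 1, 0], "yaw": 0}, {"dp": [0, 1, 0], "yaw": 0}]}}

```text
clock: 61.72
eef_pos: [540.5, 64.4, 21.0]
tcp_rot: [-3.137, 0.0, 1.496]
contact_force: [-8.6, 3.3, 4.7]
opening: 0.499
grasp_force: 4.1
```

{"api": "carry_out", "payload": {"targets": [{"dp": [0, 1.5, 0], "yaw": 0}, {"dp": [0, 2.5, 0], "yaw": 0}, {"dp": [0, 2.5, 0], "yaw": 0}]}}

```text
clock: 62.1
eef_pos: [540.5, 64.4, 20.7]
tcp_rot: [-3.133, 0.001, 1.495]
contact_force: [-14.4, 4.6, 11.0]
opening: 0.498
grasp_force: 7.7
```

{"api": "carry_out", "payload": {"targets": [{"dp": [0, -6, 0], "yaw": 0}, {"dp": [0, -13.5, 0], "yaw": 0}, {"dp": [0, -13.5, 0], "yaw": 0}, {"dp": [0, -13.5, -50], "yaw": 0}, {"dp": [0, -13.5, -100], "yaw": 0}, {"dp": [30, -60, -140], "yaw": 0}, {"dp": [80, -100, -160], "yaw": 0}, {"dp": [140, -140, -160], "yaw": 0}, {"dp": [195, -170, -160], "yaw": 0}, {"dp": [220, -180, -160], "yaw": 0}, {"dp": [220, -180, -160], "yaw": 0}]}}

```text
clock: 63.48
eef_pos: [381.8, 299.7, 181.8]
tcp_rot: [3.141, -0.001, 1.499]
contact_force: [0.5, 0.4, 0.9]
opening: 0.497
grasp_force: 0.0
```

```bash
python3 - <<'E'
from h import *
s=r.sense();print(s['eef_pos'],s['contact_force'],s['clock'])
t,ct=snap('top','t19.png'); t0=cv2.imread('pics/top0.png')
# ball location then/now, tray edge, handle, bystanders
for nm,im in(('0',t0),('1',t)):
    g=im[232:256,288:312].max(2); m=(g<75).astype(np.uint8);n,l,st,ce=cv2.connectedComponentsWithStats(m);k=1+st[1:,4].argmax();print(nm,'ball',ce[k]+[288,232],st[k,4])
    row=im[180:184,330:360].max(2).mean(0);print('tray edge',330+np.interp(-130,-row,np.arange(30)) if row[0]>130 else row.round())
    print('handle row', im[195:206,328:344].max(2).mean(0).round())
d=(cv2.absdiff(t,t0).max(2)>50).astype(np.uint8)
n,l,st,ce=cv2.connectedComponentsWithStats(d)
print([st[k].tolist() for k in range(1,n) if st[k,4]>12])
E
```

```text
[381.80589464 299.73869213 181.76135615] [0.45771433 0.40030449 0.85269486] 63.475
0 ball [299.46 243.62] 50
tray edge 345.6010101010101
handle row [223. 222. 223. 223. 214. 186. 178. 186. 177. 163. 179. 214. 221. 220.
 220. 221.]
1 ball [299.41176471 243.31372549] 51
tray edge 345.6395939086294
handle row [224. 224. 224. 224. 217. 188. 180. 189. 179. 165. 182. 216. 223. 222.
 222. 222.]
[[407, 180, 16, 14, 125], [372, 184, 11, 34, 352], [400, 189, 6, 5, 20], [400, 208, 5, 4, 15], [408, 208, 15, 14, 131], [186, 213, 34, 27, 410], [143, 237, 29, 25, 404], [97, 262, 145, 218, 11935], [198, 263, 30, 24, 398], [255, 270, 97, 66, 2995], [108, 277, 5, 10, 14], [42, 286, 64, 46, 1293], [356, 312, 198, 168, 8829], [54, 326, 73, 117, 3318], [187, 326, 277, 102, 10343], [213, 330, 6, 6, 26], [0, 370, 60, 49, 1643], [0, 436, 18, 28, 309], [79, 443, 16, 7, 84], [341, 458, 30, 22, 310], [0, 464, 20, 16, 208], [378, 470, 10, 10, 52]]
```

Carriage edge, handle and lever ball are all back within a fraction of a pixel of their clamped start positions, and all three parts are in the tray. Handing in.

```bash
python3 -c "
from rig import r
print(r.sign_off())"
```

```text
the job is handed in; nothing more can be done
None
```

I handed the job in at about 63 s: the cam lever and the transit lock are released, the two converters and the one drive on the bench are in their own compartments, and the carriage is home with the lever turned back to its clamped start position. `sign_off` gave no verdict, so my only checks are the final pictures and the forces felt at the stops.

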